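# Lock the swing-arm hanger at the next notch and snap the eyed tin onto its hook

### The job

Draw up the sprung index pin on the hanger's swing arm, swing the arm counter-clockwise (seen from above) to the next notch of the index plate, which is the middle one, and let the pin drop fully in. Then take the square tin that has the hanging eye and, keeping it upright, push its eye in against the sprung gate of the snap hook under the arm until it is inside, and leave it hanging there by its eye, at rest, with the gate shut behind it and the arm still locked. Do not disturb the plain tin, the cake tin or the loaf tins.

Things in the scene. Friction and masses are not known exactly. Their poses are not given: they have to be found in the camera images.
- hanger: Swing-arm hanger fixed to the bench: dark round foot (150 mm diameter, 12 mm high), steel post (32 mm diameter) to 280 mm. Origin: centre of the foot's underside, on the swing axis; z up; -x points to the MIDDLE notch, towards the robot and its right. On the post a fixed dark index plate (radius 85 mm, 236 to 250 mm high) has three notches in its rim, 72 mm from the axis, 50 degrees apart.
- notch_mid (a point): The middle notch, on the plate's top face: 250 mm above the bench, 72 mm from the swing axis along the hanger's -x. Notches are 12.4 mm wide, for the 10 mm round-nosed pin. The first (where the arm starts) is 50 degrees clockwise from it seen from above, the third 50 degrees counter-clockwise.
- swing_arm (a joint): Angle (rad) of the grey arm (24 mm wide, reaching 180 mm from the axis, 258 to 274 mm high) above the plate, which carries pin and hook. 0 = first notch (start), grows counter-clockwise seen from above; 0.873 = middle notch, 1.745 = third. It turns with slight friction (0.1 N m) when the pin is drawn.
- index_pin (a joint): Lift (m) of the index pin, straight up: 0 = fully down in a notch, over 0.0135 = clear of the plate, 0.022 = stop. A spring pulls it down with 3 N at 0 and about 6 N at the top; it rides on the plate if let go between notches.
- pin_knob (a point): Centre of the pin's black round knob: 34 mm diameter, 30 mm high, axis vertical, on the arm 72 mm out from the swing axis. With the pin down the centre is 300 mm above the bench and the knob's underside (285 mm) 11 mm above the arm's top.
- hook_seat (a point): Middle of the snap hook's level bottom bar (its centreline, 190 mm high, 150 mm from the swing axis); x points outward along the arm, z up. The hook is 9 mm steel rod in the arm's upright plane: spine at x = -20 mm from the arm down to the bar, bar from x = -20 to +20 mm, upturned tip at x = +20 mm with its rounded top at z = 18.5 mm. It opens outward (+x).
- gate (a joint): Angle (rad) of the hook's sprung gate, a 6 mm rod hung from a hinge at x = 15, z = 64 mm of hook_seat, its lower end at z = 18 mm inside the tip. 0 = shut, up to 1.15 as the end swings to the spine; 1 to 3 N opens it. An eye pushed in level over the tip (wire centre 27 mm above hook_seat) to x = 0, then lowered onto the bar, is inside, and the gate springs shut.
- tin_mid (a point): Centre (56 mm above its base) of the square aluminium tin with the eye, 0.15 to 0.3 kg: body 50 x 50 mm, 112 mm high, upright on the bench, z up, in any of three places. On its lid a steel ring (eye) of 8 mm wire stands upright in the tin's y-z plane, its hole looking along x: outer diameter 58 mm, hole 42 mm, centre 89 mm above this point. Height over all 174 mm.
- eye_top (a point): Centre of the wire at the very top of the eye ring, 114 mm above tin_mid; wire radius 4 mm. When the tin hangs, it lies about 8.5 mm above hook_seat.
- plain_tin: Bystander: the same square tin with a small round knob on the lid and no eye, 128 mm high; origin at the centre of its underside.
- cake_tin: Bystander: open round aluminium cake tin, 100 mm diameter, 55 mm high; origin at the centre of its underside.
- loaf_tins: Bystander: stack of nested loaf tins, 112 x 212 mm, 85 mm high; origin at the centre of its underside.

How it is judged:
By the outcome, as a careful person would: the job done as asked, in the order asked, and still so for the second after the job is handed in, with the robot touching nothing.
It also fails if it takes over 58 s, if anything falls off the work surface, if the arm or the gripper's body presses on something with over 40 N, if the wrist force passes 120 N, or if a joint passes its speed limit or range.

### The arm

A 6-joint arm with a two-finger parallel gripper is mounted at the origin on the work surface. World frame = base frame: x ahead of the robot, y to its left, z up, the work surface at z = 0. Lengths are in m, angles in degrees, forces in N, time in s.
With the tool pointing down it reaches from about 0.275 to 0.825 m from the base axis. Payload 5.2 kg.
Tool frame: the origin (TCP) lies at the very end of the fingers, on their centre line; the grasp point (between the pads) lies manip.grip_depth behind it (manip.grip_depth is the distance from the TCP to the grasp point, in m); z points along the fingers, y is the direction in which the jaws open and shut (so a half turn about z gives the same grasp; the last joint's range is limited). The gripper opens to 93 mm and grips with 3 to 60 N. Pads are 15 mm wide; open, the fingers measure 128 mm over their backs; the gripper's body (75 mm by 188 mm) begins 65 mm behind the grasp point.
Start: joints at [-85.015, 14.817, 87.949, -0, 77.235, -11.62], TCP at [0.157, -0.527, 0.219] pointing down, gripper open.
Joint ranges: [-179.93, 179.93], [-52.35, 119.4], [10.71, 147.94], [-69.91, 249.91], [12.55, 155.21], [-178.61, 178.61]. Speed limits (degrees/s): [147.25, 147.25, 180, 180, 180, 180].

### API

Orientations are given as [roll, pitch, yaw] about the fixed x, y, z axes, in that order (R = Rz(yaw) Ry(pitch) Rx(roll)).
In Python, from plant import sensors, imaging, job, manip gives the robot as it stands.
- The arm moves only by the tool drive_tool, never from a script. Its argument "motion" is a list of rows, each an object with "delta_pos": the shift along the tool's x, y, z in units of 40 mm (1.0 is 40 mm), a list of three; "spin": the turn about the tool's z in units of 5 degrees (1.0 is 5 degrees). A call has 1 to 20 rows; each row shifts and turns the commanded pose from where the row before left it, along the tool's axes as they then stand; what a row does not reach is not made up. A row lasts 1/12 s, in which the tool goes at most 41.7 mm and 7.16 degrees, less where a joint would pass 70% of its speed; a pose out of reach is approached as far as the arm can. A call is refused whole if a number of a shift passes 1 or a number of a turn 1, either way. A call with a gripper value outside its range is refused whole. "hand" is the finger opening in mm, from 0 to 93, set as the call begins (left out, the last holds). The fingers move at their own pace and stop on an object; "force" is the grip in N (left out, the last holds). Time passes only in rows, so rows that do not move let the fingers close. It gives the time, the measured TCP pose, the force and the opening at its end, in the units of the state.
- sensors.sense(): the state, without advancing time (a new reading comes with each control period).
- imaging.capture(name): name is "scene" or "top" or "wrist"; returns a dict with "img" (480x640x3 uint8, red, green, blue), "z_map" (480x640 float32, m along the optical axis (not along the pixel's ray), 0 where there is no reading), "mtx" (3x3 intrinsics, pixels), "pose" (4x4, takes a point from camera to world coordinates); the wrist camera has in their place "hand_eye" (4x4, takes a point from camera to tool coordinates, whose origin is the TCP and whose axes are the flange's). Camera axes: x right, y up, looking along -z (the intrinsics and any distortion apply to the point x, -y, -z); pixel columns grow to the right and rows downward; lengths in m; the calibration is good to about 2 mm. A picture is of the moment at which its call begins: read the wrist's pose just before it.
- job.hand_in(): hands the job in, once; it reports no verdict.
The state is a dict: "clock": time; "qpos": joint angles; "qvel": joint speeds; "joint_efforts": joint torques, N m; "eef_pos": TCP position; "orientation": TCP orientation; "contact_force": force on the tool from outside, world axes, zero at the start; "ft_torque": the same for the moment, N m; "gripper_width": finger opening in m.
Only numpy, scipy, OpenCV 4.12 (cv2) and the standard library are available. Lean on these libraries where they do the work, as an engineer would, in place of code of your own. Each camera call takes 0.05 s, during which the arm holds its last target.

## Working session

There is one attempt and no reset: what is moved stays moved. The work goes in short steps, Python scripts to look and compute and a tool call to move; the robot and the scene stay as the last step left them, time stands still between calls to the robot, and variables do not carry over. Pictures are saved under pics/ and viewed, and the job is handed in when it is done.

Besides the shell and the picture viewer there is one more tool, called after "Emit:" by a JSON object that holds its "api" and its "payload", one argument or row to a line. drive_tool: Moves the arm, as the interface text tells. Its arguments: {"type":"object","properties":{"motion":{"type":"array"},"hand":{"type":"number"},"force":{"type":"number"}},"required":["motion"]}

```bash
ls; mkdir -p pics; cat > h.py <<'E'
import numpy as np, cv2
from plant import sensors, imaging, job, manip
def cap(n,fn=None):
    s=sensors.sense(); c=imaging.capture(n)
    if fn: cv2.imwrite('pics/'+fn,c['img'][:,:,::-1])
    return s,c
E
python3 - <<'E'
from h import *
print(sensors.sense(), manip.grip_depth)
for n in ['scene','top','wrist']:
    s,c=cap(n,n+'0.png'); print(n,c['mtx'],c.get('pose',c.get('hand_eye')),[k for k in c])
    np.savez('pics/'+n+'0.npz',**{k:v for k,v in c.items() if isinstance(v,np.ndarray)})
E
```

```text
pics
{'clock': 0.0, 'qpos': array([-8.50139955e+01,  1.48585189e+01,  8.80109745e+01,  9.71974141e-05,
        7.72346415e+01, -1.16197705e+01]), 'qvel': array([-0.09404938, -0.03112198,  0.00400347, -0.10694328, -0.00372562,
        0.01863502]), 'joint_efforts': array([ 4.46979277e-05, -4.37300706e+01, -2.84005362e+01,  7.19415536e-02,
        4.12631803e-02, -1.37626143e-04]), 'eef_pos': array([ 0.15715446, -0.52649765,  0.21782539]), 'orientation': array([-1.79898018e+02, -2.10672250e-02,  1.66057347e+01]), 'contact_force': array([-0.03282869, -0.21314561,  0.26621767]), 'ft_torque': array([ 0.03438357,  0.0771692 , -0.03516768]), 'gripper_width': 0.09280556991701028} 0.0188
scene [[471.23613723   0.         320.65219539]
 [  0.         471.23613723 238.88223735]
 [  0.           0.           1.        ]] [[ 0.43204819 -0.78370947  0.44624413  1.0959964 ]
 [ 0.90183721  0.37813387 -0.20905605 -0.31766782]
 [-0.00490082  0.49276185  0.87015042  1.23178217]
 [ 0.          0.          0.          1.        ]] ['img', 'z_map', 'mtx', 'pose']
top [[472.78980142   0.         314.76530266]
 [  0.         472.78980142 235.03685138]
 [  0.           0.           1.        ]] [[-0.00384955  0.99502709 -0.09953022  0.4490655 ]
 [-0.99999033 -0.00361878  0.00249907 -0.04914011]
 [ 0.00212647  0.09953887  0.9950314   1.3432465 ]
 [ 0.          0.          0.          1.        ]] ['img', 'z_map', 'mtx', 'pose']
wrist [[391.36287007   0.         315.07438877]
 [  0.         391.36287007 237.57478894]
 [  0.           0.           1.        ]] [[ 8.08278627e-05  9.63358270e-01  2.68217892e-01  7.43623887e-02]
 [ 9.99999840e-01  7.21860458e-05 -5.60622085e-04 -5.34330014e-04]
 [-5.59441511e-04  2.68217895e-01 -9.63358110e-01 -1.66055260e-01]
 [ 0.00000000e+00  0.00000000e+00  0.00000000e+00  1.00000000e+00]] ['img', 'z_map', 'mtx', 'hand_eye']
```

View pics/scene0.png

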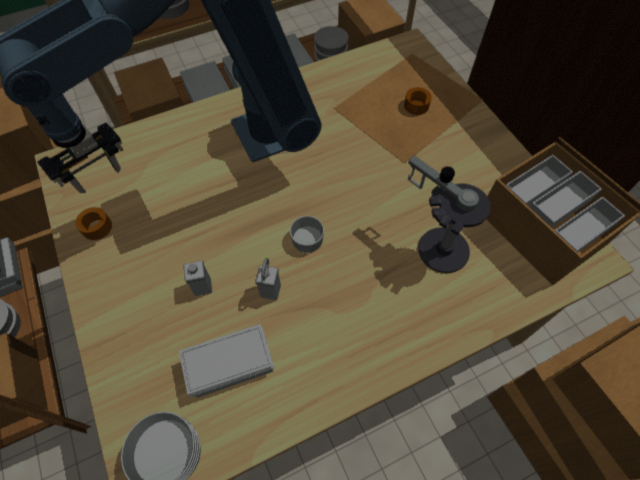

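View pics/top0.png

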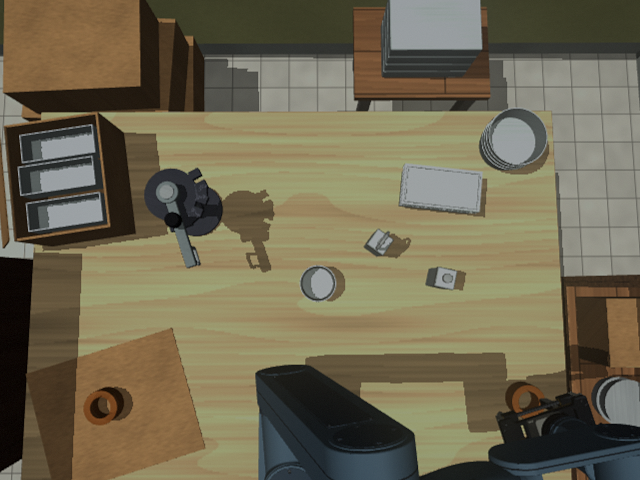

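View pics/wrist0.png

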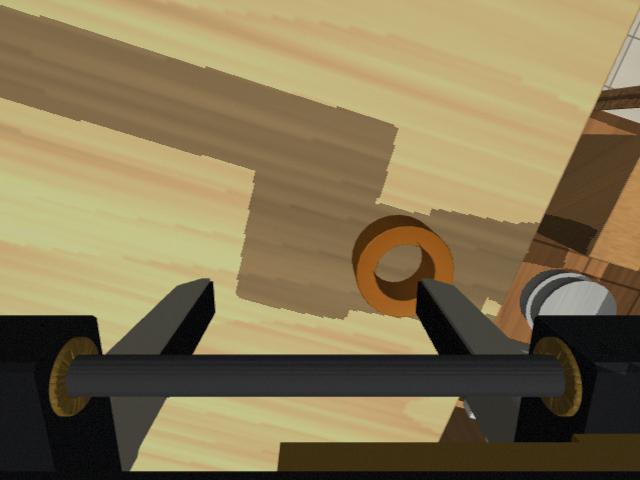

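```bash
cat >> h.py <<'E'
def cloud(c,T):
    z=c['z_map']; K=c['mtx']; v,u=np.mgrid[:480,:640]
    P=np.stack([(u-K[0,2])/K[0,0]*z,-(v-K[1,2])/K[1,1]*z,-z],-1)
    W=P@T[:3,:3].T+T[:3,3]; W[z<=0]=np.nan; return W
E
python3 - <<'E'
from h import *
T=np.load('pics/top0.npz');W=cloud(T,T['pose'])
np.set_printoptions(precision=4,suppress=True)
def comp(name,box,zlo,zhi):
    u0,v0,u1,v1=box; w=W[v0:v1,u0:u1].reshape(-1,3); m=(w[:,2]>zlo)&(w[:,2]<zhi); w=w[m]
    if len(w)<3: print(name,len(w));return
    (cx,cy),(a,b),an=cv2.minAreaRect(w[:,:2].astype(np.float32)); e,r=cv2.minEnclosingCircle(w[:,:2].astype(np.float32))
    print(name,len(w),'med',np.median(w,0),'rect',cx,cy,a,b,an,'circ',e,r)
comp('table',(280,300,340,330),-.1,.05)
comp('posttop',(140,160,230,275),.277,.29)
comp('knob',(140,160,230,275),.306,.33)
comp('arm',(140,160,230,275),.262,.278)
comp('plate',(140,160,230,275),.245,.255)
comp('foot',(140,160,230,275),.006,.02)
comp('tin lid',(355,220,420,265),.1,.12)
comp('ring',(355,220,420,265),.125,.19)
comp('plain',(420,255,475,300),.1,.118)
comp('plainknob',(420,255,475,300),.120,.14)
comp('cake',(290,255,350,310),.045,.06)
comp('loaf',(390,155,495,220),.075,.095)
S=np.load('pics/scene0.npz');W=cloud(S,S['pose'])
print('scene')
comp('tin lid',(240,250,290,310),.1,.12)
comp('ring',(240,250,290,310),.125,.19)
comp('plainknob',(175,255,220,300),.120,.14)
comp('plain',(175,255,220,300),.105,.118)
comp('posttop',(400,140,500,280),.277,.29)
comp('knob',(400,140,500,280),.306,.33)
comp('arm',(400,140,500,280),.262,.278)
comp('foot',(400,140,500,280),.006,.02)
im=T;
for n,b in (('top',(140,150,240,280)),('scene',(400,140,500,280))):
    i=cv2.imread(f'pics/{n}0.png')[b[1]:b[3],b[0]:b[2]]; cv2.imwrite(f'pics/{n}_z.png',cv2.resize(i,None,fx=4,fy=4,interpolation=cv2.INTER_CUBIC))
i=cv2.imread('pics/top0.png')[215:315,290:480];cv2.imwrite('pics/tins_z.png',cv2.resize(i,None,fx=4,fy=4,interpolation=cv2.INTER_CUBIC))
E
```

```text
table 1774 med [ 0.3581 -0.0355 -0.0001] rect 0.3596287667751312 -0.03691135346889496 0.16646036505699158 0.08310607075691223 89.9726791381836 circ (0.36003437638282776, -0.036785535514354706) 0.09222032874822617
posttop 312 med [0.6534 0.2855 0.279 ] rect 0.5872970819473267 0.25362199544906616 0.20056702196598053 0.049037426710128784 25.62399673461914 circ (0.582841694355011, 0.2621748149394989) 0.10102124512195587
knob 192 med [0.5863 0.2617 0.3143] rect 0.5875283479690552 0.2627650201320648 0.0327124148607254 0.03224585950374603 61.34943771362305 circ (0.587992250919342, 0.26369577646255493) 0.01774173229932785
arm 812 med [0.5639 0.2542 0.2737] rect 0.5843393802642822 0.2553442120552063 0.20350381731987 0.05103541910648346 23.641630172729492 circ (0.5811629295349121, 0.2635185420513153) 0.10222664475440979
plate 2028 med [0.6563 0.2591 0.2498] rect 0.648725152015686 0.2706522047519684 0.1463947892189026 0.1503421664237976 18.466049194335938 circ (0.6491994261741638, 0.26882174611091614) 0.0818433091044426
foot 890 med [0.6294 0.25   0.0116] rect 0.6352885365486145 0.3193412721157
[... 2366 characters left out ...]
1863 14.05191421508789 circ (0.5866994261741638, 0.2556176781654358) 0.10170061886310577
knob 146 med [0.5912 0.26   0.3151] rect 0.5896062254905701 0.2606203556060791 0.031460754573345184 0.030808327719569206 6.027037143707275 circ (0.5892549753189087, 0.2618520259857178) 0.017531923949718475
arm 664 med [0.5751 0.2538 0.2742] rect 0.5825039744377136 0.26642152667045593 0.2050299346446991 0.05114414542913437 14.542501449584961 circ (0.5845978260040283, 0.2587863802909851) 0.10282816737890244
foot 1898 med [0.6568 0.2883 0.0121] rect 0.5295692682266235 0.40550172328948975 0.3309107720851898 0.533753514289856 59.59010696411133 circ (0.5292437672615051, 0.40713828802108765) 0.30204787850379944
```

View pics/top_z.png

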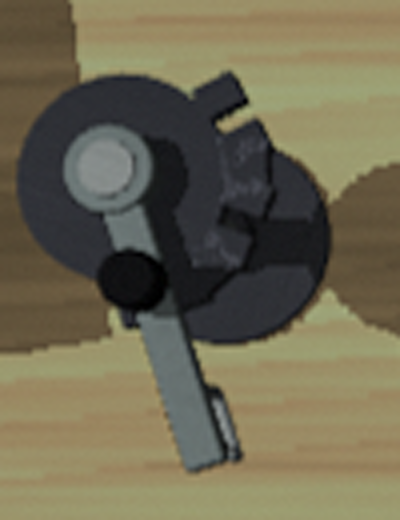

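View pics/tins_z.png

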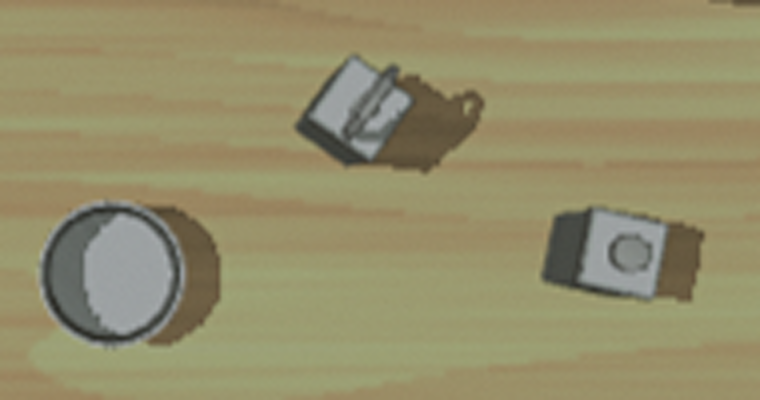

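View pics/scene_z.png

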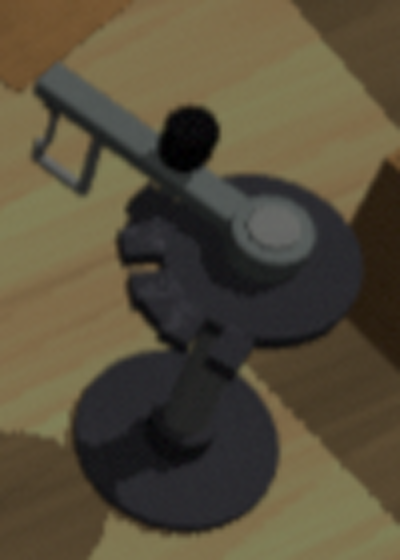

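```bash
python3 - <<'E'
from h import *
np.set_printoptions(precision=4,suppress=True)
T=np.load('pics/wrist0.npz');W=cloud(T,T['hand_eye'])
for v in range(270,480,15):
    print(v,[tuple((W[v,u]*1000).round().astype(int)) if np.isfinite(W[v,u,0]) else None for u in (30,75,120,160,200,315,330,430,460,500,560,610)])
S=np.load('pics/scene0.npz');W=cloud(S,S['pose'])
p=np.array([.15715,-.5265,.2178]);a=np.radians(16.606)
# tool frame: x tool, y tool flipped, z down
R=np.array([[np.cos(a),np.sin(a),0],[np.sin(a),-np.cos(a),0],[0,0,-1]])
L=(W-p)@R
w=L[110:200,30:130].reshape(-1,3);w=w[np.isfinite(w[:,0])&(w[:,2]<0.01)&(abs(w[:,1])<.12)]
for z in np.arange(-.2,.01,.01):
    m=(w[:,2]>=z)&(w[:,2]<z+.01)
    if m.sum(): print(round(z,3),m.sum(),'x',w[m,0].min().round(3),w[m,0].max().round(3),'y',w[m,1].min().round(3),w[m,1].max().round(3))
i=cv2.imread('pics/scene0.png')[100:220,20:140];cv2.imwrite('pics/grip_z.png',cv2.resize(i,None,fx=5,fy=5,interpolation=cv2.INTER_CUBIC))
E
```

```text
270 [(np.int64(-68), np.int64(-298), np.int64(219)), (np.int64(-68), np.int64(-251), np.int64(218)), (np.int64(-68), np.int64(-204), np.int64(220)), (np.int64(-68), np.int64(-162), np.int64(218)), (np.int64(-68), np.int64(-120), np.int64(218)), (np.int64(-68), np.int64(0), np.int64(218)), (np.int64(-68), np.int64(15), np.int64(219)), (np.int64(-55), np.int64(109), np.int64(184)), (np.int64(-68), np.int64(151), np.int64(218)), (np.int64(-67), np.int64(192), np.int64(217)), (np.int64(-262), np.int64(604), np.int64(742)), (np.int64(-268), np.int64(741), np.int64(759))]
285 [(np.int64(-85), np.int64(-302), np.int64(219)), (np.int64(-85), np.int64(-254), np.int64(218)), (np.int64(-84), np.int64(-206), np.int64(218)), (np.int64(-85), np.int64(-165), np.int64(220)), (np.int64(9), np.int64(-50), np.int64(-9)), (np.int64(-85), np.int64(0), np.int64(218)), (np.int64(-84), np.int64(15), np.int64(218)), (np.int64(9), np.int64(49), np.int64(-9)), (np.int64(-85), np.int64(153), np.int64(218)), (np.int64(-85), np.int64(195), np.int64(220)), (np.int64(-270), np.int64(560), np.int64(666)), (np.int64(
[... 6876 characters left out ...]
 -0.041 0.037
-0.17 49 x 0.025 0.038 y -0.04 0.017
-0.16 28 x 0.018 0.026 y -0.04 0.017
-0.15 75 x 0.015 0.027 y -0.039 0.016
-0.14 151 x -0.03 0.038 y -0.092 0.092
-0.13 914 x -0.036 0.039 y -0.094 0.094
-0.12 226 x -0.021 0.04 y -0.094 0.094
-0.11 359 x -0.029 0.04 y -0.086 0.086
-0.1 160 x -0.032 0.038 y -0.086 0.085
-0.09 17 x -0.007 0.037 y -0.084 0.085
-0.08 2 x -0.001 0.007 y -0.05 -0.048
-0.07 22 x 0.002 0.011 y -0.063 0.063
-0.06 41 x -0.008 0.014 y -0.062 0.063
-0.05 41 x -0.004 0.013 y -0.063 0.062
-0.04 39 x -0.003 0.013 y -0.062 0.061
-0.03 33 x -0.008 0.013 y -0.061 0.06
-0.02 35 x -0.005 0.013 y -0.061 0.061
-0.01 22 x 0.004 0.013 y -0.06 0.06
0.0 1 x 0.008 0.008 y 0.049 0.049
```

View pics/grip_z.png

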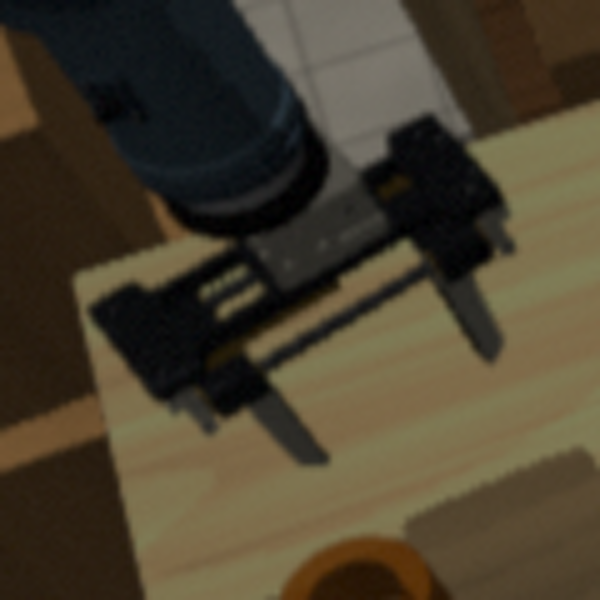

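```bash
python3 - <<'E'
from h import *
np.set_printoptions(precision=4,suppress=True)
for n,b in (('top',(140,150,240,280)),('scene',(400,140,500,280))):
    T=np.load(f'pics/{n}0.npz');W=cloud(T,T['pose'])[b[1]:b[3],b[0]:b[2]].reshape(-1,3)
    z=W[:,2]
    k=np.array([.5885,.262]); 
    far=(z>.266)&(z<.279)&(W[:,0]<.57)
    a=W[far][:,:2]; r=cv2.minAreaRect(a.astype(np.float32)); print(n,'armouter',r)
    vx,vy,x0,y0=cv2.fitLine(a.astype(np.float32),cv2.DIST_L2,0,.01,.01).ravel(); print(np.degrees(np.arctan2(vy,vx)),x0,y0)
    pt=(z>.277)&(z<.284)&(np.hypot(W[:,0]-.655,W[:,1]-.289)<.03)
    print('post',pt.sum(),cv2.minEnclosingCircle(W[pt][:,:2].astype(np.float32)),np.median(z[pt]))
    pl=(z>.246)&(z<.254)
    p=W[pl][:,:2]; h=cv2.convexHull(p.astype(np.float32))[:,0]
    # circle lsq on hull pts
    A=np.c_[2*h,np.ones(len(h))]; s=np.linalg.lstsq(A,(h**2).sum(1),rcond=None)[0]; print('plate',s[:2],np.sqrt(s[2]+s[0]**2+s[1]**2),len(h))
    ft=(z>.008)&(z<.016); p=W[ft][:,:2]; p=p[np.hypot(*(p-[.655,.289]).T)<.085]; h=cv2.convexHull(p.astype(np.float32))[:,0]
    A=np.c_[2*h,np.ones(len(h))]; s=np.linalg.lstsq(A,(h**2).sum(1),rcond=None)[0]; print('foot',s[:2],np.sqrt(s[2]+s[0]**2+s[1]**2),len(h))
E
```

```text
top armouter ((0.5285611152648926, 0.243610680103302), (0.09153306484222412, 0.025569403544068336), 19.33671760559082)
19.992641 0.5277027 0.24220599
post 287 ((0.6544482111930847, 0.28655505180358887), 0.02568168006837368) 0.2790927382134678
plate [0.6488 0.273 ] 0.07540997517666087 26
foot [0.6531 0.28  ] 0.06908350789908688 27
scene armouter ((0.528195858001709, 0.24212715029716492), (0.0881967842578888, 0.028135012835264206), 21.418785095214844)
19.270147 0.528521 0.24006309
post 254 ((0.6563966274261475, 0.28563034534454346), 0.02656715176999569) 0.28001241867817966
plate [0.6183 0.264 ] 0.09867002327316786 19
foot [0.6557 0.2881] 0.07616972082506196 28
```

Emit:
{"api": "drive_tool", "payload": {
  "motion": [
    {"delta_pos":[0,0,-0.5]},
    {"delta_pos":[0,0,-0.9]},
    {"delta_pos":[0,0,-0.9]},
    {"delta_pos":[0.2,-0.2,-0.9]},
    {"delta_pos":[0.5,-0.5,-0.5]},
    {"delta_pos":[0.7,-0.7,0]},
    {"delta_pos":[0.7,-0.7,0]},
    {"delta_pos":[0.7,-0.7,0]},
    {"delta_pos":[0.7,-0.7,0]},
    {"delta_pos":[0.7,-0.7,0]},
    {"delta_pos":[0.7,-0.7,0]},
    {"delta_pos":[0.7,-0.7,0]},
    {"delta_pos":[0.7,-0.7,0]},
    {"delta_pos":[0.7,-0.7,0]},
    {"delta_pos":[0.7,-0.7,0]},
    {"delta_pos":[0.7,-0.7,0]},
    {"delta_pos":[0.7,-0.7,0]},
    {"delta_pos":[0.7,-0.7,0]},
    {"delta_pos":[0.5,-0.5,0]},
    {"delta_pos":[0.3,-0.3,0]}
  ],
  "hand": 60
}}

```text
invalid input
```

```bash
cat >> h.py <<'E'
def togo(x,y,z,yaw=None):
    s=sensors.sense(); p=s['eef_pos']; a=np.radians(s['orientation'][2])
    d=np.array([x,y,z])-p; c,sn=np.cos(a),np.sin(a)
    t=np.array([c*d[0]+sn*d[1], sn*d[0]-c*d[1], -d[2]])/.04
    sp=None if yaw is None else -((yaw-s['orientation'][2]+180)%360-180)/5
    print('t',round(s['clock'],2),'pos',p.round(4),'rpy',s['orientation'].round(2),'F',s['contact_force'].round(1),'w',round(s['gripper_width']*1000,1),'| togo units',t.round(3),'spin',sp)
E
python3 - <<'E'
from h import *
togo(.5875,.2618,.36,20.3)
E
```

```text
t 0.15 pos [ 0.1572 -0.5267  0.218 ] rpy [-1.7992e+02 -2.0000e-02  1.6600e+01] F [ 0.1  0.2 -0.1] w 93.1 | togo units [ 15.943 -15.815  -3.55 ] spin -0.7392680753943182
```

Emit:
{"api": "drive_tool", "payload": {
  "motion": [
    {"delta_pos":[0,0,-0.5],"spin":0},
    {"delta_pos":[0,0,-0.9],"spin":0},
    {"delta_pos":[0,0,-0.9],"spin":0},
    {"delta_pos":[0.2,-0.2,-0.9],"spin":0},
    {"delta_pos":[0.5,-0.5,-0.4],"spin":0},
    {"delta_pos":[0.7,-0.7,0],"spin":0},
    {"delta_pos":[0.7,-0.7,0],"spin":0},
    {"delta_pos":[0.7,-0.7,0],"spin":0},
    {"delta_pos":[0.7,-0.7,0],"spin":0},
    {"delta_pos":[0.7,-0.7,0],"spin":0},
    {"delta_pos":[0.7,-0.7,0],"spin":0},
    {"delta_pos":[0.7,-0.7,0],"spin":0},
    {"delta_pos":[0.7,-0.7,0],"spin":0},
    {"delta_pos":[0.7,-0.7,0],"spin":0},
    {"delta_pos":[0.7,-0.7,0],"spin":0},
    {"delta_pos":[0.7,-0.7,0],"spin":0},
    {"delta_pos":[0.7,-0.7,0],"spin":0},
    {"delta_pos":[0.7,-0.7,0],"spin":0},
    {"delta_pos":[0.7,-0.7,0],"spin":0},
    {"delta_pos":[0.7,-0.7,0],"spin":0}
  ],
  "hand": 60
}}

```text
clock: 1.82
eef_pos: [0.4588, 0.0324, 0.3626]
orientation: [180.0, -0.0, 16.6]
contact_force: [0.8, -1.7, 0.9]
gripper_width: 0.0599
```

```bash
python3 - <<'E'
from h import *
togo(.5875,.2618,.36,20.3)
E
```

```text
t 1.82 pos [0.4588 0.0324 0.3626] rpy [179.99  -0.    16.62] F [ 0.8 -1.7  0.9] w 59.9 | togo units [ 4.723 -4.574  0.065] spin -0.7359182608166861
```

Emit:
{"api": "drive_tool", "payload": {
  "motion": [
    {"delta_pos":[0.7,-0.7,0],"spin":0},
    {"delta_pos":[0.7,-0.7,0],"spin":0},
    {"delta_pos":[0.7,-0.7,0],"spin":0},
    {"delta_pos":[0.7,-0.7,0],"spin":0},
    {"delta_pos":[0.7,-0.7,0],"spin":0},
    {"delta_pos":[0.6,-0.6,0],"spin":0},
    {"delta_pos":[0.4,-0.3,0],"spin":0},
    {"delta_pos":[0.22,-0.17,0],"spin":-0.74},
    {"delta_pos":[0,0,0],"spin":0},
    {"delta_pos":[0,0,0],"spin":0}
  ]
}}

```text
clock: 2.65
eef_pos: [0.587, 0.2596, 0.3616]
orientation: [180.0, 0.1, 20.3]
contact_force: [0.4, 0.2, 0.3]
gripper_width: 0.0598
```

```bash
python3 - <<'E'
from h import *
np.set_printoptions(precision=4,suppress=True)
togo(.5875,.2618,.288,20.3)
s,c=cap('wrist','w1.png')
p=s['eef_pos'];a=np.radians(s['orientation'][2])
R=np.array([[np.cos(a),np.sin(a),0],[np.sin(a),-np.cos(a),0],[0,0,-1]])
W=cloud(c,c['hand_eye'])@R.T+p
W=W.reshape(-1,3);z=W[:,2]
k=(z>.308)&(z<.322)&(np.hypot(W[:,0]-.5875,W[:,1]-.2618)<.03)
print(k.sum(),cv2.minEnclosingCircle(W[k][:,:2].astype(np.float32)),np.median(W[k],0))
k=(z>.277)&(z<.284)&(np.hypot(W[:,0]-.655,W[:,1]-.2868)<.035)
print(k.sum(),cv2.minEnclosingCircle(W[k][:,:2].astype(np.float32)),np.median(W[k],0))
E
```

```text
t 2.65 pos [0.587  0.2596 0.3616] rpy [179.99   0.11  20.27] F [0.4 0.2 0.3] w 59.8 | togo units [ 0.031 -0.048  1.84 ] spin -0.0069262356958574856
2526 ((0.5884970426559448, 0.2632894814014435), 0.017178339883685112) [0.5903 0.264  0.3148]
5163 ((0.6565133929252625, 0.2867075502872467), 0.0255754254758358) [0.6572 0.2869 0.2788]
```

View pics/w1.png

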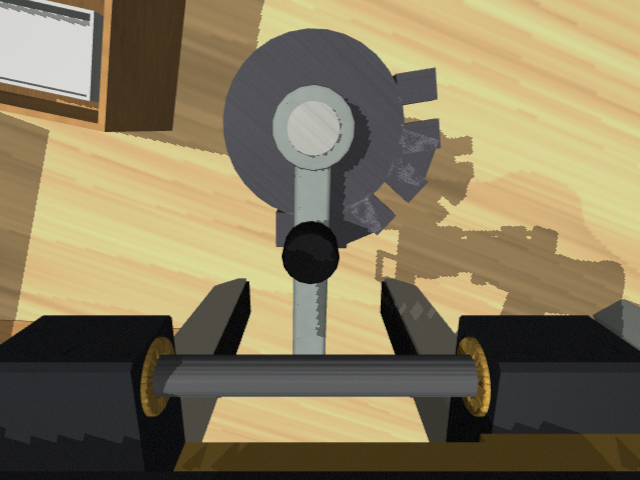

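Emit:
{"api": "drive_tool", "payload": {
  "motion": [
    {"delta_pos":[0.055,-0.057,0.3],"spin":0},
    {"delta_pos":[0,0,0.5],"spin":0},
    {"delta_pos":[0,0,0.5],"spin":0},
    {"delta_pos":[0,0,0.35],"spin":0},
    {"delta_pos":[0,0,0.19],"spin":0},
    {"delta_pos":[0,0,0],"spin":0}
  ]
}}

```text
clock: 3.2
eef_pos: [0.5874, 0.261, 0.2876]
orientation: [-180.0, 0.2, 20.2]
contact_force: [0.0, -0.5, 0.3]
gripper_width: 0.0596
```

Emit:
{"api": "drive_tool", "payload": {
  "motion": [
    {"delta_pos":[0,0,0],"spin":0},
    {"delta_pos":[0,0,0],"spin":0},
    {"delta_pos":[0,0,0],"spin":0},
    {"delta_pos":[0,0,0],"spin":0},
    {"delta_pos":[0,0,0],"spin":0},
    {"delta_pos":[0,0,0],"spin":0},
    {"delta_pos":[0,0,0],"spin":0},
    {"delta_pos":[0,0,0],"spin":0}
  ],
  "hand": 25,
  "force": 30
}}

```text
clock: 3.87
eef_pos: [0.5887, 0.2626, 0.29]
orientation: [-180.0, -0.1, 20.3]
contact_force: [-0.4, -0.1, 5.6]
gripper_width: 0.0332
```

```bash
python3 - <<'E'
from h import *
togo(.5883,.2625,.288,20.3)
# arc plan in tool frame: radius 72, 14 rows; tool rotates with arm => tangential = along tool -y?
E
```

```text
t 3.87 pos [0.5887 0.2626 0.29  ] rpy [-1.800e+02 -9.000e-02  2.032e+01] F [-0.4 -0.1  5.6] w 33.2 | togo units [-0.009 -0.002  0.05 ] spin 0.003046662555675539
```

Emit:
{"api": "drive_tool", "payload": {
  "motion": [
    {"delta_pos":[0,0,-0.1],"spin":0},
    {"delta_pos":[0,0,-0.15],"spin":0},
    {"delta_pos":[0,0,-0.15],"spin":0},
    {"delta_pos":[0,0,-0.05],"spin":0},
    {"delta_pos":[0,0,0],"spin":0},
    {"delta_pos":[0,0,0],"spin":0}
  ]
}}

```text
clock: 4.37
eef_pos: [0.5885, 0.2625, 0.3065]
orientation: [-180.0, 0.0, 20.3]
contact_force: [3.1, 2.3, -6.6]
gripper_width: 0.0332
```

```bash
python3 - <<'E'
from h import *
togo(.5883,.2625,.306,20.3)
s,c=cap('scene')
b=(400,140,500,280)
W=cloud(c,c['pose'])[b[1]:b[3],b[0]:b[2]].reshape(-1,3)
cv2.imwrite('pics/s2.png',cv2.resize(c['img'][130:280,380:500,::-1],None,fx=4,fy=4))
E
```

```text
t 4.37 pos [0.5885 0.2625 0.3065] rpy [-1.7998e+02  2.0000e-02  2.0310e+01] F [ 3.1  2.3 -6.6] w 33.2 | togo units [-0.005 -0.003  0.013] spin 0.0016933795208899482
```

View pics/s2.png

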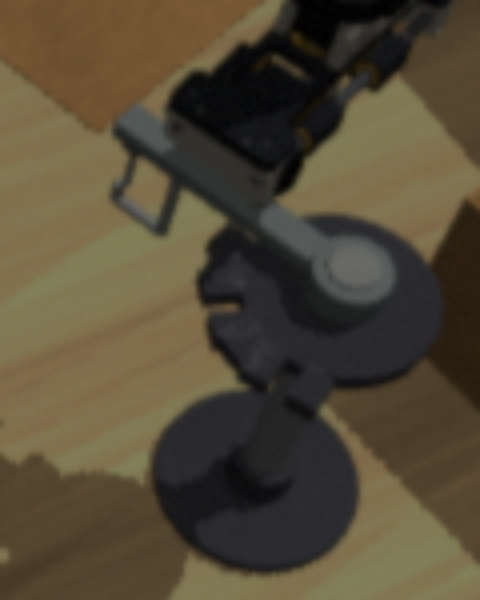

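Emit:
{"api": "drive_tool", "payload": {
  "motion": [
    {"delta_pos":[0,0,-0.05],"spin":0},
    {"delta_pos":[0.001,0.063,0],"spin":-0.4},
    {"delta_pos":[0.0044,0.1256,0],"spin":-0.8},
    {"delta_pos":[0.0044,0.1256,0],"spin":-0.8},
    {"delta_pos":[0.0044,0.1256,0],"spin":-0.8},
    {"delta_pos":[0.0044,0.1256,0],"spin":-0.8},
    {"delta_pos":[0.0044,0.1256,0],"spin":-0.8},
    {"delta_pos":[0.0044,0.1256,0],"spin":-0.8},
    {"delta_pos":[0.0044,0.1256,0],"spin":-0.8},
    {"delta_pos":[0.0044,0.1256,0],"spin":-0.8},
    {"delta_pos":[0.0044,0.1256,0],"spin":-0.8},
    {"delta_pos":[0.0044,0.1256,0],"spin":-0.8},
    {"delta_pos":[0.0044,0.1256,0],"spin":-0.8},
    {"delta_pos":[0.001,0.063,0],"spin":-0.4},
    {"delta_pos":[0.001,0.063,0],"spin":-0.4},
    {"delta_pos":[0,0,0],"spin":0},
    {"delta_pos":[0,0,0],"spin":0}
  ]
}}

```text
clock: 5.83
eef_pos: [0.6312, 0.2192, 0.3085]
orientation: [-179.9, 0.1, 70.2]
contact_force: [0.5, 1.7, -6.4]
gripper_width: 0.0333
```

```bash
python3 - <<'E'
from h import *
np.set_printoptions(precision=4,suppress=True)
ax=np.array([.656,.2868]);t=np.radians(249.8)
togo(*(ax+.0719*np.array([np.cos(t),np.sin(t)])),.306,70.3)
s,c=cap('scene')
cv2.imwrite('pics/s3.png',cv2.resize(c['img'][130:280,380:500,::-1],None,fx=4,fy=4))
p=sensors.sense()['eef_pos'][:2]-ax; print(np.hypot(*p),np.degrees(np.arctan2(p[1],p[0]))%360)
p=np.array([.5885,.2625])-ax; print(np.hypot(*p),np.degrees(np.arctan2(p[1],p[0]))%360)
E
```

```text
t 5.83 pos [0.6312 0.2192 0.3085] rpy [-179.91    0.07   70.24] F [ 0.5  1.7 -6.4] w 33.3 | togo units [ 0.003 -0.001  0.063] spin -0.012460829524843575
0.07202368753281625 249.8253498670433
0.07174078338016668 199.7988763545249
```

View pics/s3.png

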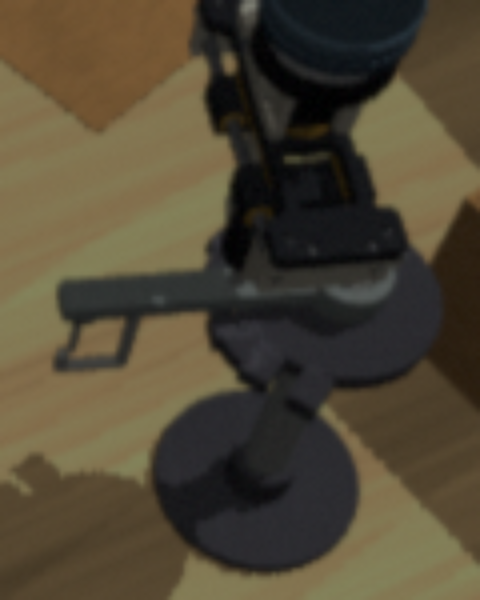

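Emit:
{"api": "drive_tool", "payload": {
  "motion": [
    {"delta_pos":[0,0,0.1],"spin":0},
    {"delta_pos":[0,0,0.12],"spin":0},
    {"delta_pos":[0,0,0.12],"spin":0},
    {"delta_pos":[0,0,0.12],"spin":0},
    {"delta_pos":[0,0,0],"spin":0},
    {"delta_pos":[0,0,0],"spin":0}
  ]
}}

```text
clock: 6.38
eef_pos: [0.6314, 0.2192, 0.2906]
orientation: [-180.0, 0.0, 70.3]
contact_force: [-1.9, -0.3, -3.7]
gripper_width: 0.0331
```

Emit:
{"api": "drive_tool", "payload": {
  "motion": [
    {"delta_pos":[0,0,0],"spin":0},
    {"delta_pos":[0,0,0],"spin":0},
    {"delta_pos":[0,0,0],"spin":0},
    {"delta_pos":[0,0,0],"spin":0},
    {"delta_pos":[0,0,0],"spin":0},
    {"delta_pos":[0,0,-0.3],"spin":0},
    {"delta_pos":[0,0,-0.6],"spin":0},
    {"delta_pos":[0,0,-0.6],"spin":0},
    {"delta_pos":[0,0,-0.3],"spin":0},
    {"delta_pos":[0,0,0],"spin":0},
    {"delta_pos":[0,0,0],"spin":0}
  ],
  "hand": 80
}}

```text
clock: 7.3
eef_pos: [0.6321, 0.2196, 0.3632]
orientation: [179.9, -0.1, 70.3]
contact_force: [-0.5, 0.1, -0.1]
gripper_width: 0.0805
```

```bash
cat >> h.py <<'E'
def wr(fn=None):
    s,c=cap('wrist',fn); p=s['eef_pos'];a=np.radians(s['orientation'][2])
    R=np.array([[np.cos(a),np.sin(a),0],[np.sin(a),-np.cos(a),0],[0,0,-1]])
    return c,cloud(c,c['hand_eye'])@R.T+p
E
python3 - <<'E'
from h import *
np.set_printoptions(precision=4,suppress=True)
togo(.55,-.22,.36,54.5)
c,W=wr('w4.png'); W=W.reshape(-1,3);z=W[:,2]
k=(z>.305)&(z<.335)&(np.hypot(W[:,0]-.6314,W[:,1]-.2192)<.03)
print('knob',k.sum(),cv2.minEnclosingCircle(W[k][:,:2].astype(np.float32)),np.median(W[k],0))
k=(z>.277)&(z<.284)&(np.hypot(W[:,0]-.656,W[:,1]-.2868)<.035)
print(k.sum(),cv2.minEnclosingCircle(W[k][:,:2].astype(np.float32)))
s,c=cap('scene');W=cloud(c,c['pose']).reshape(-1,3);z=W[:,2]
k=(z>.305)&(z<.335)&(np.hypot(W[:,0]-.6314,W[:,1]-.2192)<.03);print('scene knob',k.sum(),np.median(W[k],0) if k.sum() else 0)
k=(z>.266)&(z<.279)&(np.hypot(W[:,0]-.656,W[:,1]-.2868)>.1)&(np.hypot(W[:,0]-.656,W[:,1]-.2868)<.2)
a=W[k][:,:2].astype(np.float32);print(len(a),cv2.minAreaRect(a),np.degrees(np.arctan2(*cv2.fitLine(a,2,0,.01,.01).ravel()[[1,0]])))
cv2.imwrite('pics/s4.png',cv2.resize(c['img'][130:280,380:500,::-1],None,fx=4,fy=4))
E
```

```text
t 7.3 pos [0.6321 0.2196 0.3632] rpy [179.9   -0.06  70.31] F [-0.5  0.1 -0.1] w 80.5 | togo units [-11.038   1.77    0.08 ] spin 3.161614168841544
knob 2538 ((0.6313048601150513, 0.21951261162757874), 0.017220187932252884) [0.6321 0.2216 0.3148]
4820 ((0.6562721729278564, 0.286997526884079), 0.025478262454271317)
scene knob 155 [0.6337 0.2154 0.315 ]
319 ((0.6069453358650208, 0.15571539103984833), (0.08139976859092712, 0.029003892093896866), 69.97984313964844) 69.5773
```

View pics/s4.png

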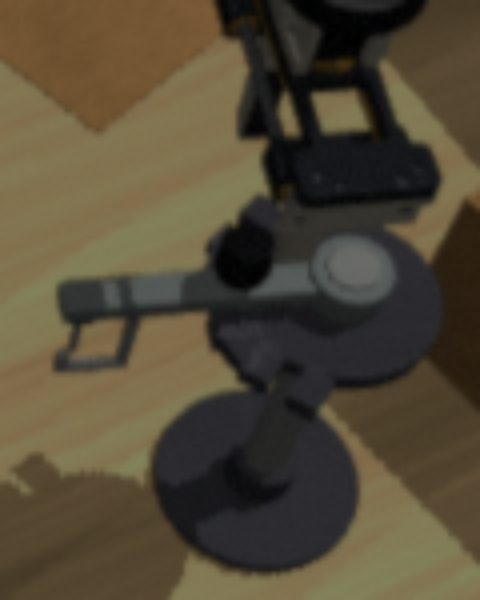

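View pics/w4.png

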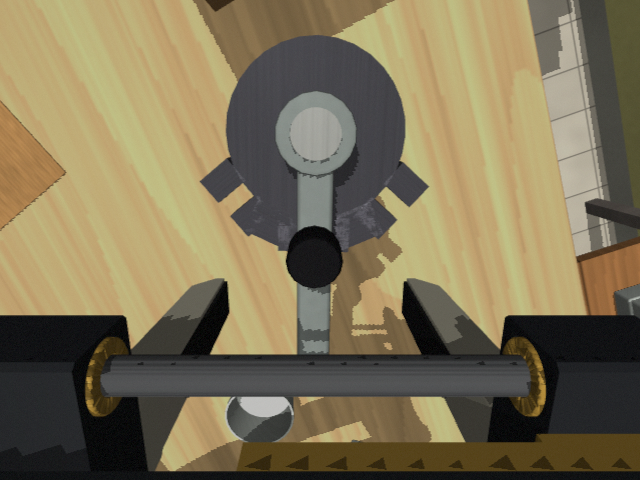

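Emit:
{"api": "drive_tool", "payload": {
  "motion": [
    {"delta_pos":[-0.4,0.1,0],"spin":0},
    {"delta_pos":[-0.8,0.15,0],"spin":0},
    {"delta_pos":[-0.95,0.15,0],"spin":0},
    {"delta_pos":[-0.95,0.15,0],"spin":0},
    {"delta_pos":[-0.95,0.15,0],"spin":0},
    {"delta_pos":[-0.95,0.15,0],"spin":0},
    {"delta_pos":[-0.95,0.15,0],"spin":0},
    {"delta_pos":[-0.95,0.15,0.2],"spin":0},
    {"delta_pos":[-0.95,0.15,0.2],"spin":0},
    {"delta_pos":[-0.95,0.15,0.2],"spin":0},
    {"delta_pos":[-0.9,0.15,0.2],"spin":0},
    {"delta_pos":[-0.7,0.15,0.2],"spin":0},
    {"delta_pos":[-0.46,0.09,0.2],"spin":0},
    {"delta_pos":[-0.2,0,0.2],"spin":0.8},
    {"delta_pos":[0,0,0.18],"spin":0.9},
    {"delta_pos":[0,0,0],"spin":0.8},
    {"delta_pos":[0,0,0],"spin":0.66},
    {"delta_pos":[0,0,0],"spin":0},
    {"delta_pos":[0,0,0],"spin":0}
  ],
  "hand": 80
}}

```text
clock: 8.98
eef_pos: [0.551, -0.2223, 0.2986]
orientation: [-179.9, 0.0, 54.6]
contact_force: [-1.0, 0.1, -0.2]
gripper_width: 0.0799
```

```bash
python3 - <<'E'
from h import *
np.set_printoptions(precision=4,suppress=True)
togo(.554,-.2225,.30,54.5)
c,W=wr('w5.png'); W=W.reshape(-1,3);z=W[:,2]
n=np.hypot(W[:,0]-.554,W[:,1]-.2225*-1*-1)
n=np.hypot(W[:,0]-.554,W[:,1]+.2225)<.05
for lo,hi in ((.105,.118),(.14,.18),(.165,.178)):
    k=n&(z>lo)&(z<hi); a=W[k][:,:2].astype(np.float32)
    if len(a)>5: print(lo,len(a),cv2.minAreaRect(a),np.median(W[k],0),np.degrees(np.arctan2(*cv2.fitLine(a,2,0,.01,.01).ravel()[[1,0]])))
E
```

```text
t 8.98 pos [ 0.551  -0.2223  0.2986] rpy [-179.91    0.02   54.57] F [-1.   0.1 -0.2] w 79.9 | togo units [ 0.038  0.064 -0.035] spin 0.014056816344799472
0.105 1992 ((0.5551339387893677, -0.22355404496192932), (0.05242747813463211, 0.052033938467502594), 54.085941314697266) [ 0.559  -0.2158  0.1117] 48.10674
0.14 741 ((0.5549675226211548, -0.22311866283416748), (0.00796294305473566, 0.056560881435871124), 53.919273376464844) [ 0.5551 -0.2225  0.1687] -36.028587
0.165 479 ((0.555150032043457, -0.223247691988945), (0.00792770553380251, 0.040093664079904556), 54.08064270019531) [ 0.5554 -0.2227  0.1708] -35.867767
```

View pics/w5.png

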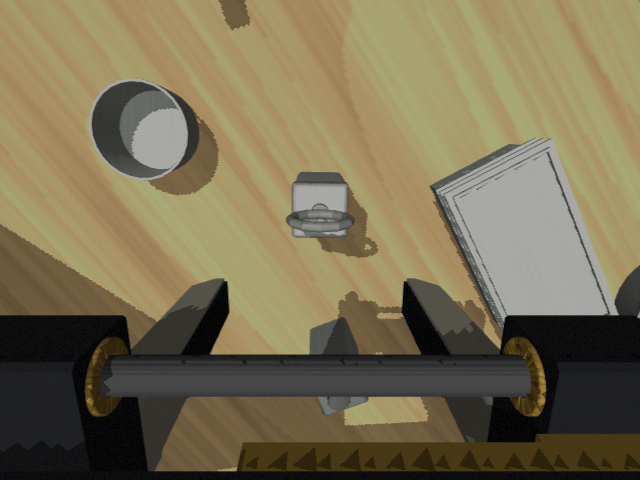

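Emit:
{"api": "drive_tool", "payload": {
  "motion": [
    {"delta_pos":[0.04,0.097,0.3],"spin":0.11},
    {"delta_pos":[0,0,0.6],"spin":0},
    {"delta_pos":[0,0,0.8],"spin":0},
    {"delta_pos":[0,0,0.8],"spin":0},
    {"delta_pos":[0,0,0.7],"spin":0},
    {"delta_pos":[0,0,0.5],"spin":0},
    {"delta_pos":[0,0,0.265],"spin":0},
    {"delta_pos":[0,0,0],"spin":0},
    {"delta_pos":[0,0,0],"spin":0}
  ]
}}

```text
clock: 9.78
eef_pos: [0.5561, -0.2228, 0.1407]
orientation: [-180.0, 0.0, 54.0]
contact_force: [0.1, -0.1, 0.1]
gripper_width: 0.08
```

Emit:
{"api": "drive_tool", "payload": {
  "motion": [
    {"delta_pos":[0,0,0],"spin":0},
    {"delta_pos":[0,0,0],"spin":0},
    {"delta_pos":[0,0,0],"spin":0},
    {"delta_pos":[0,0,0],"spin":0},
    {"delta_pos":[0,0,0],"spin":0},
    {"delta_pos":[0,0,0],"spin":0},
    {"delta_pos":[0,0,0],"spin":0},
    {"delta_pos":[0,0,0],"spin":0}
  ],
  "hand": 50,
  "force": 40
}}

```text
clock: 10.45
eef_pos: [0.5566, -0.2232, 0.1419]
orientation: [179.9, -0.0, 54.0]
contact_force: [-0.9, 0.1, 6.0]
gripper_width: 0.0559
```

```bash
python3 - <<'E'
from h import *
togo(.5551,-.2232,.14,54)
wr('w6.png'); cap('scene','s6.png')
E
```

```text
t 10.45 pos [ 0.5566 -0.2232  0.1419] rpy [ 1.7988e+02 -1.0000e-02  5.3960e+01] F [-0.9  0.1  6. ] w 55.9 | togo units [-0.023 -0.03   0.048] spin -0.008731670813426717
```

View pics/w6.png

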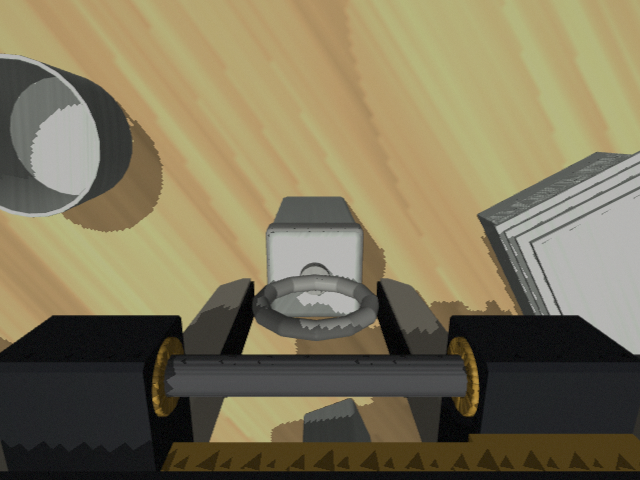

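Emit:
{"api": "drive_tool", "payload": {
  "motion": [
    {"delta_pos":[0,0,-0.1],"spin":0},
    {"delta_pos":[0,0,-0.2],"spin":0},
    {"delta_pos":[0,0,-0.3],"spin":0},
    {"delta_pos":[0,0,-0.3],"spin":0},
    {"delta_pos":[0,0,-0.1],"spin":0},
    {"delta_pos":[0,0,0],"spin":0}
  ]
}}

```text
clock: 11.05
eef_pos: [0.5565, -0.2231, 0.182]
orientation: [179.9, -0.0, 54.0]
contact_force: [-0.7, 0.3, -2.8]
gripper_width: 0.0564
```

```bash
cat >> h.py <<'E'
def ring():
    s=sensors.sense()
    c,W=wr(); L=cloud(c,c['hand_eye']).reshape(-1,3)*1000
    v,u=np.mgrid[:480,:640]; u=u.ravel();v=v.ravel()
    k=(abs(L[:,1])<24)&(abs(L[:,0])<16)&(L[:,2]>-60)&(L[:,2]<20)&(v<352)
    a=L[k]; m=abs(a[:,1])<4
    print('ring n',k.sum(),'top z(tool) min',np.percentile(a[:,2],3).round(1),'top x mid',np.median(a[a[:,2]<np.percentile(a[:,2],20)],0).round(1))
    l=(L[:,2]>20)&(L[:,2]<45)&(abs(L[:,0])<40)&(abs(L[:,1])<30)
    if l.sum()>20:
        b=L[l]; A=np.c_[b[:,0],b[:,1],np.ones(len(b))]; q=np.linalg.lstsq(A,b[:,2],rcond=None)[0]
        print('lid n',l.sum(),'med',np.median(b,0).round(1),'slope deg x,y',np.degrees(np.arctan(q[:2])).round(1))
E
python3 - <<'E'
from h import *
togo(.5551,-.2232,.14,54)
ring(); s,c=cap('scene');cv2.imwrite('pics/s7.png',cv2.resize(c['img'][200:350,200:350,::-1],None,fx=4,fy=4))
E
```

```text
t 11.05 pos [ 0.5565 -0.2231  0.182 ] rpy [ 1.7989e+02 -1.0000e-02  5.3960e+01] F [-0.7  0.3 -2.8] w 56.4 | togo units [-0.023 -0.027  1.049] spin -0.008523721577557809
ring n 4266 top z(tool) min -31.6 top x mid [ -0.3  -0.4 -30.4]
lid n 7163 med [ 7.8 -0.4 30.1] slope deg x,y [3.6 0.6]
```

View pics/s7.png

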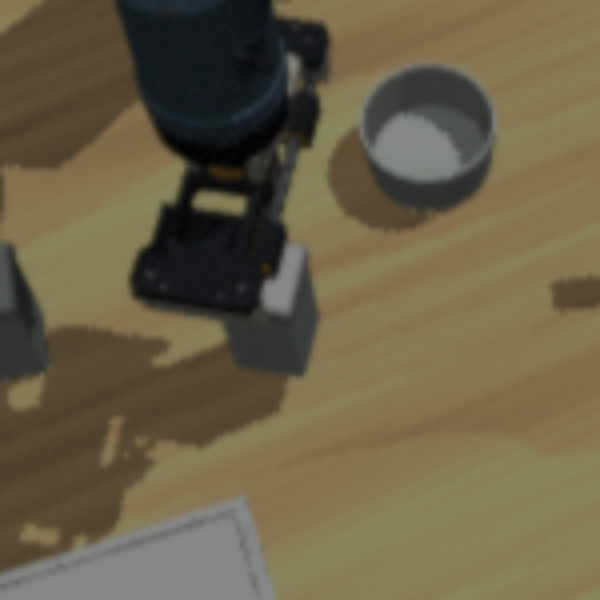

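Emit:
{"api": "drive_tool", "payload": {
  "motion": [
    {"delta_pos":[0.1,-0.05,-0.3],"spin":0},
    {"delta_pos":[0.3,-0.2,-0.4],"spin":0},
    {"delta_pos":[0.5,-0.3,-0.3],"spin":0},
    {"delta_pos":[0.55,-0.35,-0.2],"spin":0},
    {"delta_pos":[0.55,-0.35,0],"spin":0},
    {"delta_pos":[0.55,-0.35,0],"spin":0},
    {"delta_pos":[0.55,-0.35,0],"spin":0},
    {"delta_pos":[0.55,-0.35,0],"spin":0},
    {"delta_pos":[0.55,-0.35,0],"spin":0},
    {"delta_pos":[0.55,-0.35,0],"spin":0},
    {"delta_pos":[0.5,-0.3,0],"spin":0},
    {"delta_pos":[0.45,-0.26,0],"spin":0},
    {"delta_pos":[0.35,-0.2,0],"spin":0},
    {"delta_pos":[0.2,-0.1,0],"spin":0},
    {"delta_pos":[0,0,0],"spin":-0.6},
    {"delta_pos":[0,0,0],"spin":-0.8},
    {"delta_pos":[0,0,0],"spin":-0.8},
    {"delta_pos":[0,0,0],"spin":-0.6},
    {"delta_pos":[0,0,0],"spin":-0.37},
    {"delta_pos":[0,0,0],"spin":0}
  ]
}}

```text
clock: 12.82
eef_pos: [0.5779, 0.0697, 0.228]
orientation: [-179.9, 0.0, 69.8]
contact_force: [-0.2, -0.1, -2.6]
gripper_width: 0.0558
```

```bash
python3 - <<'E'
from h import *
togo(.5768,.0709,.19,69.8)
ring(); wr('w8.png')
E
```

```text
t 12.82 pos [0.5779 0.0697 0.228 ] rpy [-1.7992e+02  4.0000e-02  6.9850e+01] F [-0.2 -0.1 -2.6] w 55.8 | togo units [ 0.018 -0.037  0.95 ] spin 0.009203818422065524
ring n 4268 top z(tool) min -31.6 top x mid [ -0.2  -0.3 -30.4]
lid n 7162 med [ 7.8 -0.3 30.1] slope deg x,y [3.5 0.7]
```

View pics/w8.png

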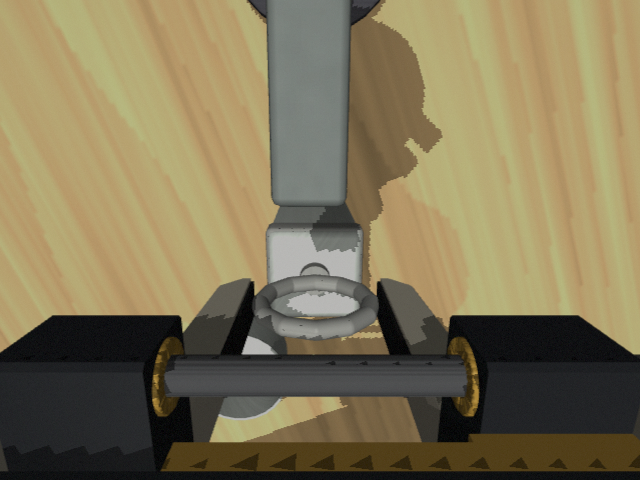

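```bash
python3 - <<'E'
from h import *
s=sensors.sense();c,W=wr();L=cloud(c,c['hand_eye'])
k=(W[...,2]>.268)&(W[...,2]<.279)&(L[...,0]>.02)&(abs(L[...,1])<.03)
for a in np.arange(.03,.2,.02):
    m=k&(L[...,0]>a)&(L[...,0]<a+.02)
    if m.sum()>20: print(round(a,2),m.sum(),(L[m][:,1].min()*1000).round(1),(L[m][:,1].max()*1000).round(1),(L[m][:,0].min()*1000).round(1))
p=s['eef_pos'][:2];print('arm end r', np.hypot(*(W[k][W[k][:,1].argmin()][:2]-[.6562,.2868])))
togo(.6044,.146,.19,69.8)
E
```

```text
0.05 4611 -14.4 9.7 50.5
0.07 5753 -14.4 9.8 70.0
0.09 6161 -14.5 9.8 90.0
arm end r 0.17948692537259459
t 12.97 pos [0.5781 0.0699 0.2284] rpy [-1.7995e+02  2.0000e-02  6.9720e+01] F [-0.2 -0.  -3.2] w 55.5 | togo units [ 2.013 -0.043  0.96 ] spin -0.01543763930642399
```

Emit:
{"api": "drive_tool", "payload": {
  "motion": [
    {"delta_pos":[0,-0.05,0.3],"spin":0},
    {"delta_pos":[0,0,0.4],"spin":0},
    {"delta_pos":[0,0,0.26],"spin":0},
    {"delta_pos":[0,0,0],"spin":0},
    {"delta_pos":[0.15,0,0],"spin":0},
    {"delta_pos":[0.25,0,0],"spin":0},
    {"delta_pos":[0.25,0,0],"spin":0},
    {"delta_pos":[0.25,0,0],"spin":0},
    {"delta_pos":[0.2,0,0],"spin":0},
    {"delta_pos":[0.1,0,0],"spin":0},
    {"delta_pos":[0,0,0],"spin":0},
    {"delta_pos":[0,0,0],"spin":0}
  ]
}}

```text
clock: 13.97
eef_pos: [0.593, 0.1163, 0.1904]
orientation: [-180.0, 0.0, 69.9]
contact_force: [0.3, -0.0, -2.5]
gripper_width: 0.056
```

```bash
python3 - <<'E'
from h import *
togo(.6044,.146,.19,69.8)
ring(); s,c=cap('scene');cv2.imwrite('pics/s9.png',cv2.resize(c['img'][130:280,360:500,::-1],None,fx=4,fy=4)); wr('w9.png')
E
```

```text
t 13.97 pos [0.593  0.1163 0.1904] rpy [-1.7999e+02  2.0000e-02  6.9860e+01] F [ 0.3 -0.  -2.5] w 56.0 | togo units [0.796 0.013 0.009] spin 0.011674387484646331
ring n 412 top z(tool) min -22.4 top x mid [ -0.3 -20.6 -21.6]
```

View pics/s9.png

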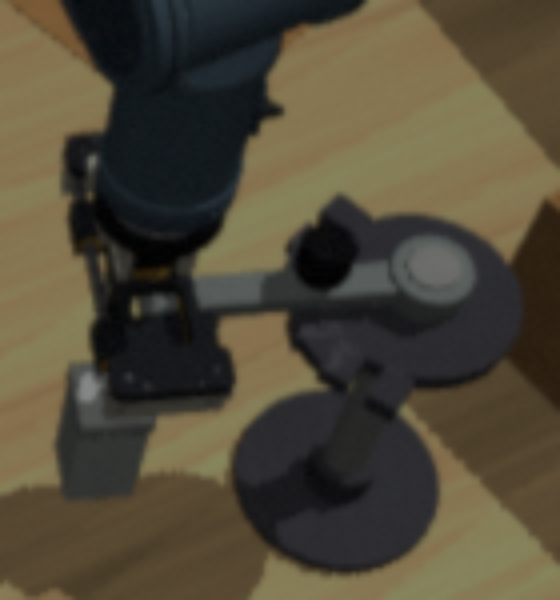

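View pics/w9.png

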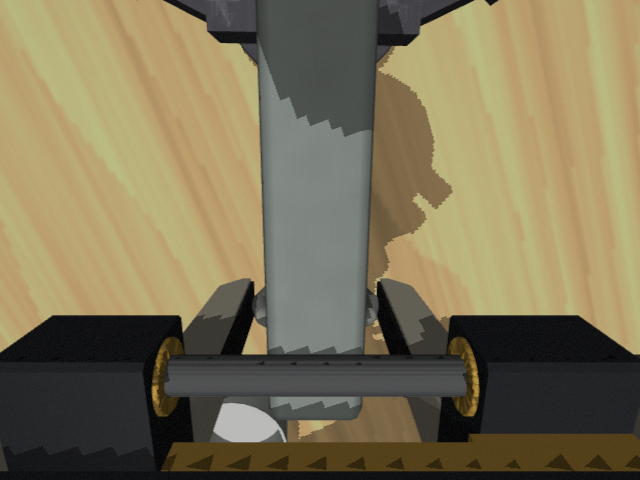

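Emit:
{"api": "drive_tool", "payload": {
  "motion": [
    {"delta_pos":[0.06,0,0],"spin":0},
    {"delta_pos":[0.08,0,0],"spin":0},
    {"delta_pos":[0.08,0,0],"spin":0},
    {"delta_pos":[0.08,0,0],"spin":0},
    {"delta_pos":[0.08,0,0],"spin":0},
    {"delta_pos":[0.08,0,0],"spin":0},
    {"delta_pos":[0.08,0,0],"spin":0},
    {"delta_pos":[0,0,0],"spin":0}
  ]
}}

```text
clock: 14.78
eef_pos: [0.6006, 0.1366, 0.1904]
orientation: [180.0, 0.0, 69.8]
contact_force: [-0.7, -1.8, -2.6]
gripper_width: 0.0555
```

```bash
python3 - <<'E'
from h import *
togo(.6044,.146,.19,69.8)
E
```

```text
t 14.78 pos [0.6006 0.1366 0.1904] rpy [180.     0.    69.83] F [-0.7 -1.8 -2.6] w 55.5 | togo units [0.252 0.008 0.01 ] spin 0.005282515467285975
```

Emit:
{"api": "drive_tool", "payload": {
  "motion": [
    {"delta_pos":[0.08,0,0],"spin":0},
    {"delta_pos":[0.08,0,0],"spin":0},
    {"delta_pos":[0.08,0,0],"spin":0},
    {"delta_pos":[0.06,0,0],"spin":0},
    {"delta_pos":[0.04,0,0],"spin":0},
    {"delta_pos":[0,0,0],"spin":0},
    {"delta_pos":[0,0,0],"spin":0}
  ]
}}

```text
clock: 15.37
eef_pos: [0.605, 0.149, 0.1902]
orientation: [-180.0, 0.0, 69.8]
contact_force: [0.1, -2.5, -2.8]
gripper_width: 0.0561
```

```bash
python3 - <<'E'
from h import *
togo(.6044,.146,.19,69.8)
s,c=cap('scene');cv2.imwrite('pics/s10.png',cv2.resize(c['img'][130:280,360:500,::-1],None,fx=4,fy=4)); wr('w10.png')
E
```

```text
t 15.37 pos [0.605  0.149  0.1902] rpy [-1.7998e+02  2.0000e-02  6.9810e+01] F [ 0.1 -2.5 -2.8] w 56.1 | togo units [-0.076  0.011  0.005] spin 0.002960499349813972
```

View pics/s10.png

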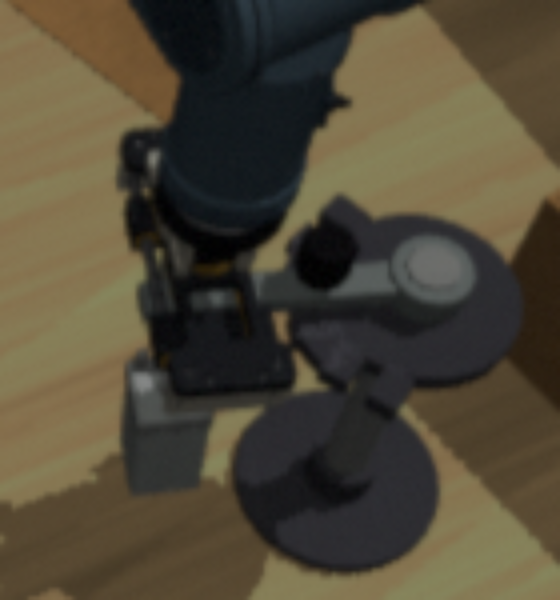

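View pics/w10.png

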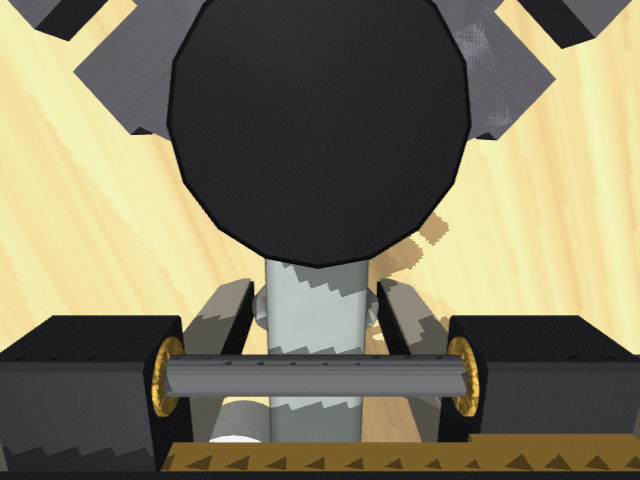

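Emit:
{"api": "drive_tool", "payload": {
  "motion": [
    {"delta_pos":[0,0,0.03],"spin":0},
    {"delta_pos":[0,0,0.03],"spin":0},
    {"delta_pos":[0,0,0],"spin":0},
    {"delta_pos":[0,0,0],"spin":0}
  ]
}}

```text
clock: 15.8
eef_pos: [0.6051, 0.1489, 0.1879]
orientation: [-180.0, -0.0, 69.8]
contact_force: [-0.3, -2.2, -3.5]
gripper_width: 0.0562
```

No contact; the recess clears the arm. Continue lowering.

Emit:
{"api": "drive_tool", "payload": {
  "motion": [
    {"delta_pos":[0,0,0.03],"spin":0},
    {"delta_pos":[0,0,0.04],"spin":0},
    {"delta_pos":[0,0,0.04],"spin":0},
    {"delta_pos":[0,0,0],"spin":0},
    {"delta_pos":[0,0,0],"spin":0}
  ]
}}

```text
clock: 16.22
eef_pos: [0.6048, 0.1491, 0.1832]
orientation: [-179.9, 0.0, 69.8]
contact_force: [-0.6, -2.2, -4.6]
gripper_width: 0.0558
```

```bash
python3 - <<'E'
from h import *
togo(.6044,.146,.18,69.8)
c,W=wr('w11.png');L=cloud(c,c['hand_eye'])*1000
# rod vs arm heights near rod columns
for v in range(345,440,8): print(v,L[v,315].round(0),W[v,315,2].round(3))
E
```

```text
t 16.22 pos [0.6048 0.1491 0.1832] rpy [-179.95    0.     69.8 ] F [-0.6 -2.2 -4.6] w 55.8 | togo units [-0.078  0.017  0.08 ] spin 0.0006337178854039394
345 [ 29.  -0. -90.] 0.274
353 [ 27.  -0. -90.] 0.273
361 [ 31.  -0. -99.] 0.283
369 [  31.   -0. -101.] 0.284
377 [  29.   -0. -101.] 0.285
385 [  28.   -0. -102.] 0.285
393 [  26.   -0. -102.] 0.286
401 [ 15.  -0. -90.] 0.273
409 [ 14.  -0. -91.] 0.274
417 [ 12.  -0. -92.] 0.275
425 [  8.  -0. -90.] 0.273
433 [  7.  -0. -91.] 0.274
```

Emit:
{"api": "drive_tool", "payload": {
  "motion": [
    {"delta_pos":[0,0,0.03],"spin":0},
    {"delta_pos":[0,0,0.02],"spin":0},
    {"delta_pos":[0,0,0],"spin":0},
    {"delta_pos":[0,0,0],"spin":0}
  ]
}}

```text
clock: 16.6
eef_pos: [0.6051, 0.149, 0.1815]
orientation: [-180.0, -0.0, 69.8]
contact_force: [-0.5, -1.3, -4.5]
gripper_width: 0.0559
```

Emit:
{"api": "drive_tool", "payload": {
  "motion": [
    {"delta_pos":[0,0,0],"spin":0},
    {"delta_pos":[0,0,0],"spin":0},
    {"delta_pos":[0,0,0],"spin":0},
    {"delta_pos":[0,0,0],"spin":0}
  ],
  "hand": 55,
  "force": 3
}}

```text
clock: 16.93
eef_pos: [0.6053, 0.1493, 0.1818]
orientation: [180.0, -0.0, 69.8]
contact_force: [-0.3, 0.3, -2.6]
gripper_width: 0.0564
```

Emit:
{"api": "drive_tool", "payload": {
  "motion": [
    {"delta_pos":[0,0,0],"spin":0},
    {"delta_pos":[0,0,0],"spin":0},
    {"delta_pos":[0,0,0],"spin":0},
    {"delta_pos":[0,0,0],"spin":0},
    {"delta_pos":[0,0,0],"spin":0}
  ],
  "hand": 64
}}

```text
clock: 17.35
eef_pos: [0.6054, 0.1491, 0.1821]
orientation: [180.0, -0.0, 69.8]
contact_force: [0.6, -1.0, -0.1]
gripper_width: 0.0638
```

```bash
python3 - <<'E'
from h import *
togo(.6044,.146,.18,69.8)
s,c=cap('scene');cv2.imwrite('pics/s12.png',cv2.resize(c['img'][130:280,360:500,::-1],None,fx=4,fy=4)); wr('w12.png')
E
```

```text
t 17.35 pos [0.6054 0.1491 0.1821] rpy [ 1.7996e+02 -3.0000e-02  6.9810e+01] F [ 0.6 -1.  -0.1] w 63.8 | togo units [-0.08   0.004  0.052] spin 0.001856404192460559
```

View pics/s12.png

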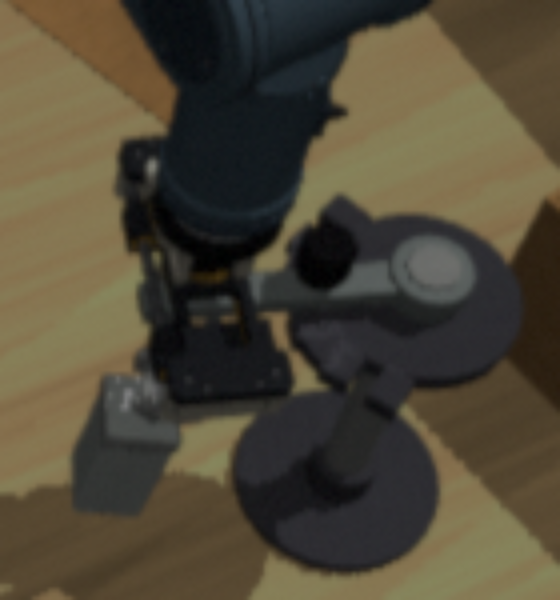

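View pics/w12.png

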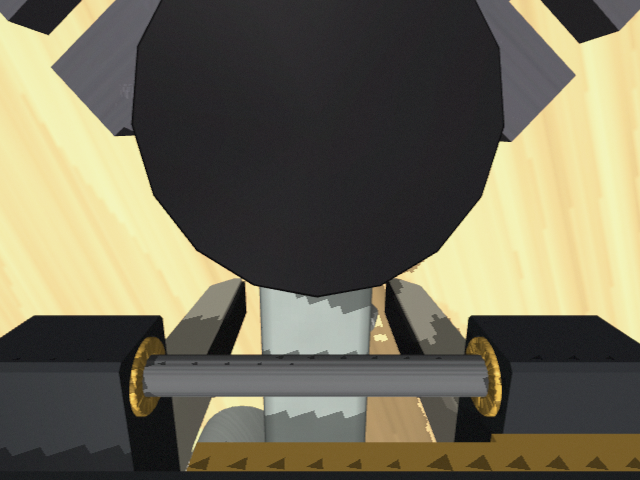

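Emit:
{"api": "drive_tool", "payload": {
  "motion": [
    {"delta_pos":[0,0,0],"spin":0},
    {"delta_pos":[0,0,0],"spin":0},
    {"delta_pos":[0,0,0],"spin":0},
    {"delta_pos":[0,0,0],"spin":0},
    {"delta_pos":[0,0,0],"spin":0},
    {"delta_pos":[0,0,0],"spin":0},
    {"delta_pos":[0,0,0],"spin":0},
    {"delta_pos":[0,0,0],"spin":0},
    {"delta_pos":[0,0,0],"spin":0},
    {"delta_pos":[0,0,0],"spin":0},
    {"delta_pos":[0,0,0],"spin":0},
    {"delta_pos":[0,0,0],"spin":0}
  ]
}}

```text
clock: 18.45
eef_pos: [0.6051, 0.149, 0.1816]
orientation: [-180.0, 0.0, 69.8]
contact_force: [0.3, 0.4, -0.1]
gripper_width: 0.0637
```

```bash
python3 - <<'E'
from h import *
togo(.6044,.146,.18,69.8)
s,c=cap('scene');cv2.imwrite('pics/s13.png',cv2.resize(c['img'][130:280,360:500,::-1],None,fx=4,fy=4))
E
```

```text
t 18.45 pos [0.6051 0.149  0.1816] rpy [-180.      0.     69.81] F [ 0.3  0.4 -0.1] w 63.7 | togo units [-0.076  0.009  0.041] spin 0.001294860433517897
```

View pics/s13.png

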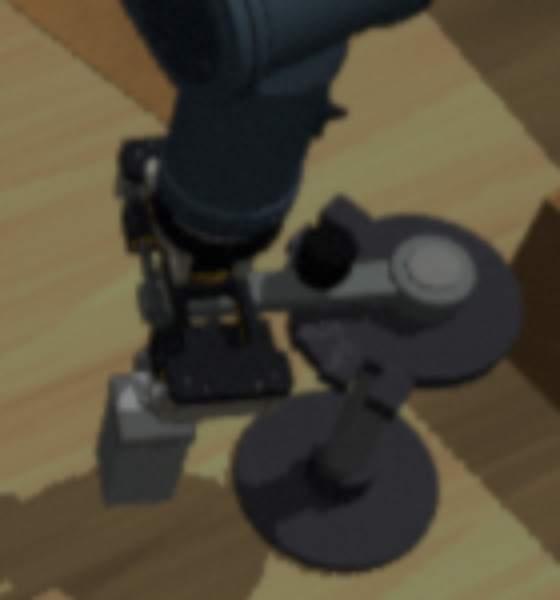

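Emit:
{"api": "drive_tool", "payload": {
  "motion": [
    {"delta_pos":[0,0,0],"spin":0},
    {"delta_pos":[0,0,0],"spin":0},
    {"delta_pos":[0,0,0],"spin":0},
    {"delta_pos":[0,0,-0.2],"spin":0},
    {"delta_pos":[0,0,-0.3],"spin":0},
    {"delta_pos":[0,0,-0.5],"spin":0},
    {"delta_pos":[0,0,-0.6],"spin":0},
    {"delta_pos":[0,0,-0.7],"spin":0},
    {"delta_pos":[0,0,-0.7],"spin":0},
    {"delta_pos":[0,0,-0.7],"spin":0},
    {"delta_pos":[-0.4,0,-0.3],"spin":0},
    {"delta_pos":[-0.7,0,0],"spin":0},
    {"delta_pos":[-0.8,0,0],"spin":0},
    {"delta_pos":[-0.8,0,0],"spin":0},
    {"delta_pos":[-0.8,0,0],"spin":0},
    {"delta_pos":[-0.8,0,0],"spin":0},
    {"delta_pos":[-0.6,0,0],"spin":0},
    {"delta_pos":[-0.3,0,0],"spin":0},
    {"delta_pos":[0,0,0],"spin":0},
    {"delta_pos":[0,0,0],"spin":0}
  ],
  "hand": 72
}}

```text
clock: 20.17
eef_pos: [0.5332, -0.0465, 0.3417]
orientation: [-180.0, -0.0, 69.7]
contact_force: [0.6, -1.1, 0.5]
gripper_width: 0.0721
```

```bash
cat > chk.py <<'E'
from h import *
import sys
n=sys.argv[1]
np.set_printoptions(precision=4,suppress=True)
togo(.6044,.146,.18,69.8)
s,c=cap('scene');W=cloud(c,c['pose']).reshape(-1,3);z=W[:,2]
cv2.imwrite(f'pics/s{n}.png',cv2.resize(c['img'][150:270,380:500,::-1],None,fx=5,fy=5,interpolation=cv2.INTER_CUBIC))
ax=np.array([.6562,.2868]); d=np.array([np.cos(np.radians(249.8)),np.sin(np.radians(249.8))])
P=W[:,:2]-ax; r=P@d-.15; t=P@np.array([-d[1],d[0]])
kn=(abs(r+.078)<.03)&(abs(t)<.03)&(z>.305);print('knob z',np.median(z[kn]) if kn.sum() else None,kn.sum())
lid=(abs(r)<.06)&(abs(t)<.045)&(z>.125)&(z<.155)
print('lid cand n',lid.sum(),np.median(np.c_[r,t,z][lid],0))
l2=(abs(r)<.06)&(abs(t)<.045)&(z>.02)&(z<.20)
np.save(f'pics/p{n}.npy',np.c_[r,t,z][l2])
for a in np.arange(.02,.2,.01):
    m=l2&(z>=a)&(z<a+.01)
    if m.sum()>3: print(round(a,2),m.sum(),'r',np.percentile(r[m],[2,98])*1000,'t',np.percentile(t[m],[2,98])*1000)
s,c=cap('top');cv2.imwrite(f'pics/t{n}.png',cv2.resize(c['img'][160:300,140:280,::-1],None,fx=4,fy=4,interpolation=cv2.INTER_CUBIC))
E
python3 chk.py 14
```

```text
t 20.17 pos [ 0.5332 -0.0465  0.3417] rpy [-180.     -0.04   69.71] F [ 0.6 -1.1  0.5] w 72.1 | togo units [5.13  0.002 4.042] spin -0.0179914204598731
knob z 0.31526186228561837 156
lid cand n 318 [0.01   0.0083 0.141 ]
0.03 23 r [-14.2149  30.1799] t [-8.1834 24.7556]
0.04 37 r [-14.9444  29.9414] t [-21.0348  26.4099]
0.05 28 r [-13.9507  31.8535] t [-8.4163 26.1835]
0.06 39 r [-15.1441  30.3947] t [-11.4901  26.5594]
0.07 34 r [-16.1788  30.9807] t [-21.0496  25.7657]
0.08 38 r [-13.3321  30.5987] t [-7.3941 26.5671]
0.09 41 r [-16.2675  30.9336] t [-21.2733  26.6235]
0.1 38 r [-14.3454  31.8559] t [-4.9626 26.2671]
0.11 37 r [-13.2149  31.0931] t [-17.8945  26.4545]
0.12 31 r [-14.4344  31.09  ] t [-21.257   27.1012]
0.13 109 r [-22.2548  32.0911] t [-24.8975  28.0951]
0.14 180 r [-19.2314  28.9353] t [-22.9871  26.4669]
0.15 24 r [ 0.5299 12.0268] t [-13.9505   9.6244]
0.16 9 r [ 1.3934 10.4366] t [-21.8024  27.4713]
0.17 7 r [ 4.3993 10.2726] t [-14.6554  29.0087]
0.18 13 r [-11.7822  16.4553] t [-3.7728 27.71  ]
0.19 69 r [-20.079   23.1227] t [-14.7431  24.1964]
```

View pics/s14.png

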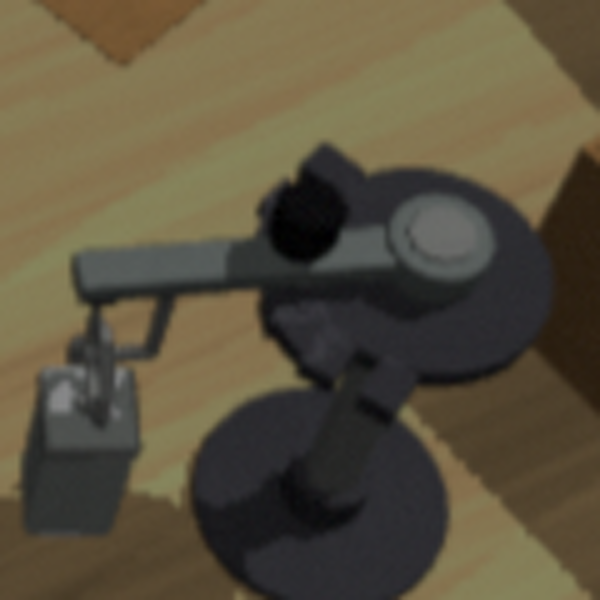

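View pics/t14.png

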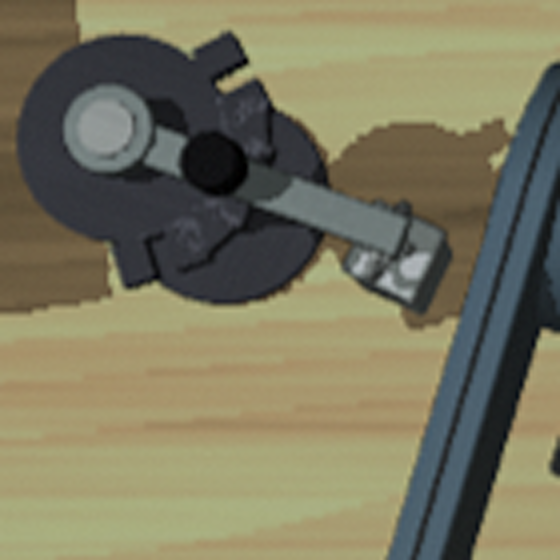

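```bash
python3 - <<'E'
from h import *
np.set_printoptions(precision=1,suppress=True)
s,c=cap('scene');W=cloud(c,c['pose']);z=W[...,2]
ax=np.array([.6562,.2868]); d=np.array([np.cos(np.radians(249.8)),np.sin(np.radians(249.8))])
P=W[...,:2]-ax; r=(P@d-.15)*1000; t=P@np.array([-d[1],d[0]])*1000
m=(abs(r)<35)&(abs(t)<12)&(z>.183)&(z<.257)
v,u=np.where(m)
for i in np.argsort(v,kind='stable'): print((u[i],v[i]),r[v[i],u[i]].round(0),t[v[i],u[i]].round(0),(z[v[i],u[i]]*1000-190).round(0),end=' | ')
i=c['img'][200:245,385:425,::-1]; cv2.imwrite('pics/s15.png',cv2.resize(cv2.convertScaleAbs(i,alpha=1.8),None,fx=13,fy=13,interpolation=cv2.INTER_CUBIC))
E
```

```text
(np.int64(411), np.int64(209)) -16.0 -1.0 51.0 | (np.int64(412), np.int64(209)) -17.0 2.0 56.0 | (np.int64(413), np.int64(209)) -19.0 4.0 58.0 | (np.int64(414), np.int64(209)) -21.0 4.0 58.0 | (np.int64(398), np.int64(210)) 21.0 7.0 65.0 | (np.int64(399), np.int64(210)) 18.0 7.0 65.0 | (np.int64(401), np.int64(210)) 13.0 7.0 64.0 | (np.int64(402), np.int64(210)) 11.0 8.0 65.0 | (np.int64(411), np.int64(210)) -16.0 -1.0 47.0 | (np.int64(412), np.int64(210)) -17.0 3.0 53.0 | (np.int64(413), np.int64(210)) -19.0 5.0 55.0 | (np.int64(414), np.int64(210)) -21.0 5.0 55.0 | (np.int64(398), np.int64(211)) 17.0 -0.0 48.0 | (np.int64(399), np.int64(211)) 15.0 1.0 50.0 | (np.int64(411), np.int64(211)) -16.0 1.0 46.0 | (np.int64(412), np.int64(211)) -17.0 5.0 51.0 | (np.int64(413), np.int64(211)) -20.0 5.0 50.0 | (np.int64(414), np.int64(211)) -23.0 3.0 47.0 | (np.int64(398), np.int64(212)) 18.0 3.0 49.0 | (np.int64(399), np.int64(212)) 15.0 2.0 47.0 | (np.int64(410), np.int64(212)) -17.0 -4.0 33.0 | (np.int64(411), np.int64(212)) -17.0 2.0 42.0 | (np.int64(412), np.int64(212)) -19.0 3.0 43.0 | 
[... 5034 characters left out ...]
0 | (np.int64(407), np.int64(221)) -12.0 4.0 3.0 | (np.int64(408), np.int64(221)) -15.0 3.0 0.0 | (np.int64(409), np.int64(221)) -18.0 2.0 -1.0 | (np.int64(410), np.int64(221)) -21.0 1.0 -3.0 | (np.int64(394), np.int64(222)) 22.0 5.0 5.0 | (np.int64(395), np.int64(222)) 20.0 5.0 4.0 | (np.int64(396), np.int64(222)) 16.0 2.0 -0.0 | (np.int64(397), np.int64(222)) 13.0 1.0 -3.0 | (np.int64(398), np.int64(222)) 11.0 3.0 1.0 | (np.int64(399), np.int64(222)) 9.0 4.0 1.0 | (np.int64(400), np.int64(222)) 7.0 8.0 7.0 | (np.int64(402), np.int64(222)) 3.0 11.0 12.0 | (np.int64(400), np.int64(223)) 8.0 10.0 6.0 | (np.int64(401), np.int64(223)) 5.0 11.0 7.0 | (np.int64(402), np.int64(223)) 3.0 11.0 6.0 |
```

View pics/s15.png

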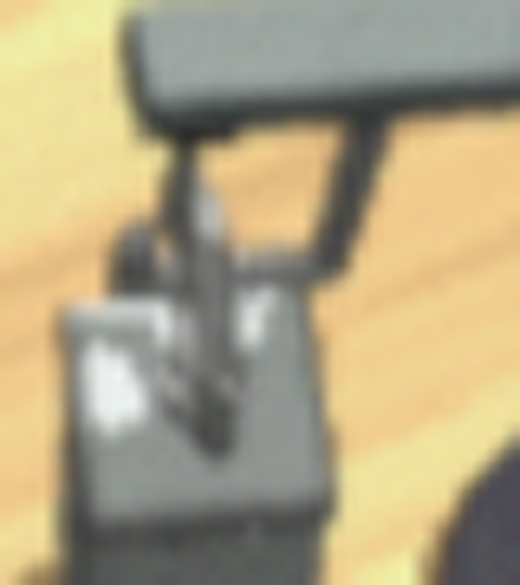

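Emit:
{"api": "drive_tool", "payload": {
  "motion": [
    {"delta_pos":[0,0,0],"spin":0},
    {"delta_pos":[0,0,0],"spin":0},
    {"delta_pos":[0,0,0],"spin":0},
    {"delta_pos":[0,0,0],"spin":0},
    {"delta_pos":[0,0,0],"spin":0},
    {"delta_pos":[0,0,0],"spin":0},
    {"delta_pos":[0,0,0],"spin":0},
    {"delta_pos":[0,0,0],"spin":0},
    {"delta_pos":[0,0,0],"spin":0},
    {"delta_pos":[0,0,0],"spin":0},
    {"delta_pos":[0,0,0],"spin":0},
    {"delta_pos":[0,0,0],"spin":0},
    {"delta_pos":[0,0,0],"spin":0},
    {"delta_pos":[0,0,0],"spin":0},
    {"delta_pos":[0,0,0],"spin":0},
    {"delta_pos":[0,0,0],"spin":0},
    {"delta_pos":[0,0,0],"spin":0},
    {"delta_pos":[0,0,0],"spin":0},
    {"delta_pos":[0,0,0],"spin":0},
    {"delta_pos":[0,0,0],"spin":0}
  ]
}}

```text
clock: 21.98
eef_pos: [0.5333, -0.0462, 0.3417]
orientation: [180.0, -0.0, 69.8]
contact_force: [0.2, 1.0, 0.7]
gripper_width: 0.072
```

```bash
python3 chk.py 16 | head -9; python3 - <<'E'
from h import *
frames=[]
for _ in range(8): frames.append(imaging.capture('scene')['img'][205:270,375:425].astype(int))
print('max frame diff', [round(float(abs(frames[i]-frames[0]).mean()),2) for i in range(1,8)])
s,c=cap('scene'); a=cv2.imread('pics/scene0.png')[:,:,::-1].astype(int)
for n,b in (('plain',(180,258,212,298)),('cake',(288,215,326,254)),('loaf',(178,325,275,398))):
    print(n,abs(a[b[1]:b[3],b[0]:b[2]]-c['img'][b[1]:b[3],b[0]:b[2]].astype(int)).mean().round(1))
cv2.imwrite('pics/full.png',c['img'][:,:,::-1])
E
```

```text
t 21.98 pos [ 0.5333 -0.0462  0.3417] rpy [180.   -0.   69.8] F [0.2 1.  0.7] w 72.0 | togo units [5.124 0.008 4.042] spin 0.0005464320523003608
knob z 0.3147754323974739 152
lid cand n 313 [0.0155 0.0083 0.1415]
0.03 27 r [-2.7919 41.2733] t [-4.979  26.1337]
0.04 38 r [-5.0379 41.7394] t [-21.0032  26.9797]
0.05 38 r [-4.6892 40.5534] t [-12.6833  27.6181]
0.06 39 r [-4.2408 40.1911] t [-22.0146  26.988 ]
0.07 46 r [-6.3568 39.9207] t [-17.5838  27.2442]
0.08 38 r [-8.9768 38.43  ] t [-16.6493  26.4195]
max frame diff [1.79, 3.25, 4.76, 5.91, 6.67, 7.02, 6.78]
plain 19.8
cake 4.0
loaf 5.4
```

View pics/full.png

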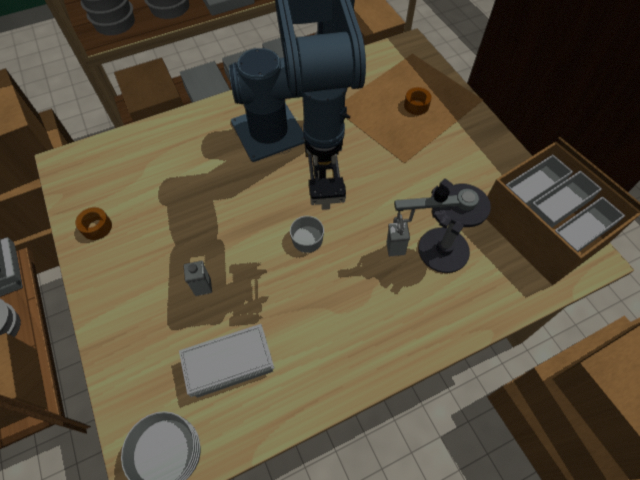

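```bash
cat > sw.py <<'E'
from h import *
ax=np.array([.6562,.2868]); d=np.array([np.cos(np.radians(249.8)),np.sin(np.radians(249.8))])
o=[];o2=[]
for _ in range(14):
    c=imaging.capture('scene');W=cloud(c,c['pose'])[200:275,370:440].reshape(-1,3);z=W[:,2];P=W[:,:2]-ax;r=(P@d-.15)*1000;t=P@np.array([-d[1],d[0]])*1000
    m=(abs(r)<80)&(abs(t)<60)&(z>.03)&(z<.07); o.append(np.percentile(r[m],[3,97]).mean()); o2.append(np.percentile(t[m],97))
print(sensors.sense()['clock'],np.round(o,1),np.round(o2,1))
E
python3 sw.py
```

```text
23.2333 [ 3.3  8.7 13.6 17.  18.6 17.9 14.   9.8  4.8  0.9 -2.2 -2.8 -1.7  1.1] [23.  23.9 25.3 26.5 27.1 27.7 26.4 25.2 23.4 22.9 22.  22.1 21.7 21.7]
```

Emit:
{"api": "drive_tool", "payload": {
  "motion": [
    {"delta_pos":[0,0,0],"spin":0},
    {"delta_pos":[0,0,0],"spin":0},
    {"delta_pos":[0,0,0],"spin":0},
    {"delta_pos":[0,0,0],"spin":0},
    {"delta_pos":[0,0,0],"spin":0},
    {"delta_pos":[0,0,0],"spin":0},
    {"delta_pos":[0,0,0],"spin":0},
    {"delta_pos":[0,0,0],"spin":0},
    {"delta_pos":[0,0,0],"spin":0},
    {"delta_pos":[0,0,0],"spin":0},
    {"delta_pos":[0,0,0],"spin":0},
    {"delta_pos":[0,0,0],"spin":0},
    {"delta_pos":[0,0,0],"spin":0},
    {"delta_pos":[0,0,0],"spin":0},
    {"delta_pos":[0,0,0],"spin":0},
    {"delta_pos":[0,0,0],"spin":0},
    {"delta_pos":[0,0,0],"spin":0},
    {"delta_pos":[0,0,0],"spin":0},
    {"delta_pos":[0,0,0],"spin":0},
    {"delta_pos":[0,0,0],"spin":0}
  ]
}}

```text
clock: 24.9
eef_pos: [0.5333, -0.0462, 0.3417]
orientation: [-180.0, -0.0, 69.8]
contact_force: [-1.0, -0.2, 0.6]
gripper_width: 0.0719
```

Emit:
{"api": "drive_tool", "payload": {
  "motion": [
    {"delta_pos":[0,0,0],"spin":0},
    {"delta_pos":[0,0,0],"spin":0},
    {"delta_pos":[0,0,0],"spin":0},
    {"delta_pos":[0,0,0],"spin":0},
    {"delta_pos":[0,0,0],"spin":0},
    {"delta_pos":[0,0,0],"spin":0},
    {"delta_pos":[0,0,0],"spin":0},
    {"delta_pos":[0,0,0],"spin":0},
    {"delta_pos":[0,0,0],"spin":0},
    {"delta_pos":[0,0,0],"spin":0},
    {"delta_pos":[0,0,0],"spin":0},
    {"delta_pos":[0,0,0],"spin":0},
    {"delta_pos":[0,0,0],"spin":0},
    {"delta_pos":[0,0,0],"spin":0},
    {"delta_pos":[0,0,0],"spin":0},
    {"delta_pos":[0,0,0],"spin":0},
    {"delta_pos":[0,0,0],"spin":0},
    {"delta_pos":[0,0,0],"spin":0},
    {"delta_pos":[0,0,0],"spin":0},
    {"delta_pos":[0,0,0],"spin":0}
  ]
}}

```text
clock: 26.57
eef_pos: [0.5333, -0.0463, 0.3416]
orientation: [-180.0, 0.0, 69.8]
contact_force: [0.2, 0.8, 0.2]
gripper_width: 0.0722
```

```bash
python3 sw.py
```

```text
27.2667 [7.5 6.8 7.3 7.2 7.2 7.1 7.  7.4 7.1 7.4 7.2 7.4 6.8 7.4] [24.5 23.7 24.1 24.7 24.3 24.2 24.5 24.3 24.3 24.  25.1 24.2 24.1 24.4]
```

```bash
python3 chk.py 17 | head -4; python3 - <<'E'
from h import *
T,c=cap('scene');W=cloud(c,c['pose']);S=np.load('pics/scene0.npz');W0=cloud(S,S['pose'])
for n,b,zl,zh in (('plain',(175,255,220,300),.105,.118),('cake',(285,210,330,258),.045,.06),('loaf',(170,320,280,400),.075,.09)):
    f=lambda w:(lambda q:np.median(q[(q[:,2]>zl)&(q[:,2]<zh)],0))(w[b[1]:b[3],b[0]:b[2]].reshape(-1,3))
    print(n,((f(W)-f(W0))*1000).round(1))
ax=np.array([.6562,.2868]); d=np.array([np.cos(np.radians(249.8)),np.sin(np.radians(249.8))])
P=W[...,:2]-ax;r=(P@d-.15)*1000;t=P@np.array([-d[1],d[0]])*1000;z=W[...,2]*1000-190
for lo,hi in((22,32),(32,42),(42,52)):
    m=(abs(t)<5)&(r>-12)&(r<30)&(z>lo)&(z<hi);print('gate',lo,hi,m.sum(),np.median(r[m]))
m=(abs(t)<6)&(r>-10)&(r<12)&(z>9)&(z<17);print('wire',m.sum(),np.median(r[m]),np.median(z[m]))
job.hand_in(); print(sensors.sense()['clock'])
E
```

```text
t 27.27 pos [ 0.5333 -0.0462  0.3417] rpy [-180.     -0.     69.81] F [-0.5 -0.3  0. ] w 71.9 | togo units [5.124 0.009 4.041] spin 0.001042270928292055
knob z 0.3153463006303324 158
lid cand n 317 [0.0103 0.0081 0.1404]
0.03 20 r [-2.0539 29.1861] t [-6.2986 23.0875]
plain [-0.   0.3 -0.1]
cake [ 1.8 -1.8 -0.7]
loaf [ 0.   0.2 -0.1]
gate 22 32 5 16.24335873200511
gate 32 42 6 15.660163880823196
gate 42 52 3 16.492583781495206
wire 15 4.569964026750556 11.865856866253921
the job is handed in; nothing more can be done
the job is handed in; nothing more can be done
```

The job is handed in at about 27 s: the tin hangs by its eye in the snap hook, at rest, with the gate shut and the arm locked in the middle notch. I drew the pin, swung the arm 50° counter-clockwise and let the pin drop. Then I gripped the tin across its ring, pushed the eye in past the gate, lowered it below the tip's height and let go.

**What the last checks showed**
- **Arm and pin:** the knob top reads 0.315 m, the same as before I drew the pin, so the pin is fully in the notch.
- **Hanging height:** the lid is at 0.140 m, against 0.1405 m expected.
- **Eye and gate:** the eye's wire is about 5 mm outward of the middle of the bar and inside the tip. The gate rod reads upright at about 16 mm all the way down, which is shut.
- **At rest:** the tin dropped the last 10 mm or so onto the bar and swung about ±11 mm at its base. I waited it out, and the base then stayed within ±0.4 mm over 0.7 s.
- **Bystanders:** the plain tin and the loaf tins measure within 0.3 mm of where they started. The cake tin read 1.8 mm off in x and y. That is within the 2 mm calibration, and I put it down to depth noise on its thin rim and the changed shadow, because nothing came near it.

No checks failed. The plain tin's picture had changed, but that was the robot's shadow; its measured position had not moved.

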